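# Prop the parts-bin lid on its notched stay and fetch the toy wagon

### The arm

A 7-joint arm with a two-finger parallel gripper is mounted at the origin on the work surface. World frame = base frame: x ahead of the robot, y to its left, z up, the work surface at z = 0. Lengths are in m, angles in rad, forces in N, time in s.
With the tool pointing down it reaches from about 0.35 to 0.9 m from the base axis. Payload 19.9 kg.
Tool frame: the origin (TCP) lies at the very end of the fingers, on their centre line; the grasp point (between the pads) lies 19 mm behind it; z points along the fingers, y is the direction in which the jaws open and shut (so a half turn about z gives the same grasp; the last joint's range is limited). The gripper opens to 94 mm and grips with 3 to 60 N. Pads are 16 mm wide; open, the fingers measure 119 mm over their backs; the gripper's body (75 mm by 177 mm) begins 78 mm behind the grasp point.
Start: joints at [-1.377, 0.417, -0.01, 1.614, 0.005, 1.111, -0.053], TCP at [0.145, 0.608, 0.205] pointing down, gripper open.
Joint ranges: [-2.81, 2.81], [-0.39, 2.02], [-1.27, 1.25], [0.06, 2.57], [-1.19, 4.33], [0.19, 2], [-2.82, 2.82]. Speed limits (rad/s): [1.89, 1.89, 2.39, 2.39, 3.01, 3.01, 3.01].

### API

Orientations are given as a unit quaternion [x, y, z, w].
In Python, from station import ctrl gives the robot as it stands.
- The arm moves only by the tool step_arm, never from a script. Its argument "moves" is text: rows parted by semicolons, each of 5 numbers parted by spaces: the opening, from 0 (shut) to 1 (fully open), then the shift along the tool's x, y, z in mm, then the turn about the tool's z in degrees. In form: hand tx ty tz turn; .... A call has 1 to 5 rows; each row shifts and turns the commanded pose from where the row before left it, along the tool's axes as they then stand; what a row does not reach is not made up. A row lasts 1/12 s, in which the tool goes at most 41.7 mm and 7.16 degrees, less where a joint would pass 70% of its speed; a pose out of reach is approached as far as the arm can. A call is refused whole if a number of a shift passes 41.7 or a number of a turn 7.16, either way. A call with a gripper value outside its range is refused whole. The fingers move at their own pace and stop on an object; "newtons" is the grip in N (left out, the last holds). Time passes only in rows, so rows that do not move let the fingers close. It gives the time, the measured TCP pose, the force and the opening at its end, in the units of the state.
- ctrl.read_state(): the state, without advancing time (a new reading comes with each control period).
- ctrl.grab_frame(name): name is "scene" or "top" or "wrist"; returns a dict with "img" (480x640x3 uint8, red, green, blue), "camera_matrix" (3x3 intrinsics, pixels), "k1" (the pictures are not rectified: a ray, as slopes to the right and down, at radius r is drawn at 1 + k1 r^2 times it, then the intrinsics apply), "position" and "orientation" of the camera in the world; the wrist camera has in their place "T_tool_cam" (4x4, takes a point from camera to tool coordinates, whose origin is the TCP and whose axes are the flange's). Camera axes: x right, y up, looking along -z (the intrinsics and any distortion apply to the point x, -y, -z); pixel columns grow to the right and rows downward; lengths in m; the calibration is good to about 2 mm. A picture is of the moment at which its call begins: read the wrist's pose just before it. There is no depth.
- ctrl.hand_in(): hands the job in, once; it reports no verdict.
The state is a dict: "time": time; "qpos": joint angles; "joint_velocities": joint speeds; "tau": joint torques, N m; "position": TCP position; "ee_rot": TCP orientation; "contact_force": force on the tool from outside, world axes, zero at the start; "moment": the same for the moment, N m; "finger_gap": finger opening in m.
Only numpy, scipy, OpenCV 4.12 (cv2) and the standard library are available. Lean on these libraries where they do the work, as an engineer would, in place of code of your own. Each camera call takes 0.05 s, during which the arm holds its last target.

### The job

Lift the hinged lid of the grey parts bin by its front handle and prop it on its stay in the upper, wider-open notch, slowly easing it down until the stay carries it, never letting it drop or forcing it down. Let go, then take the toy wagon out of the bin and set it down by hand on its wheels in the sorting tray, leaving the lid propped wide open and the fence panel, barrel and jar where they are.

Things in the scene. Friction and masses are not known exactly. Their poses are not given: they have to be found in the camera images.
- bin: dark grey open plastic bin, fixed, 220 mm deep (its x) by 300 mm wide (its y) by 80 mm high, walls and floor 5 mm; origin at the centre of its underside. The lid is hinged along its far (+x) rim, the hinge axis parallel to its y
- rail (a point): middle of the fixed rail on the bin's -y outside wall, just below the rim. It carries a steel rack: a flat ledge with two saw teeth 8 mm high, 45 mm apart, sloped towards the bin's front, steep towards the hinge. The rack is clamped at a different place along the rail each time (within 32 mm), so where a notch takes hold must be felt or seen
- lid (a joint): angle of the grey plastic lid, rad: 0 shut, stops at 1.4. Raised, the stay drops by itself behind the lower tooth (holds the lid at 0.55 to 0.91), and farther up behind the upper tooth (holds it at 0.99 to 1.26). To clear a tooth, raise the lid up to 0.12 above the angle at which it then rests: 1.36 always clears the upper. Lowered again, it stops where the stay has caught
- lid_handle (a point): middle of the lid's handle: a round steel bar 12 mm thick, 120 mm long parallel to the bin's y, standing 50 mm out from the lid's front edge in the lid's plane; 265 mm from the hinge axis; 85 mm above the table when shut, up to about 345 mm at the stop. It can turn between the fingers.
- lid_hinge (a point): middle of the lid's hinge axis, on the bin's far rim, 85 mm above the table; its y axis is the hinge axis. The lid measures 220 x 300 x 8 mm, weighs 0.5 to 0.95 kg and falls shut if let go unpropped; lower it gently, well under 0.2 m/s at the handle
- stay: steel stay, flat bar 120 mm long hanging on a pivot at the lid's -y edge, 95 mm from the hinge axis; origin at the pivot, its -x axis points to the foot, an 8 mm cross pin that drags over the rack. It swings down by its own weight and need not be touched; it bends if the lid is forced down on it (120 N).
- wagon_center (a point): centre of the brown toy wagon in the front half of the bin: body 90 mm long (its x), 36 mm wide (its y), from 10 mm below to 30 mm above this point; four fixed wheels below, 30 mm diameter, 30 mm before and behind the middle, 52 mm over their outer sides; this point is 30 mm above the foot of its wheels; 0.12 kg; z axis up, long axis within about 0.5 rad of the bin's x axis
- tray: beige sorting tray, fixed, open, 160 mm (x) by 180 mm (y), walls 30 mm high and 4 mm thick, floor 4 mm thick; origin at the centre of its underside
- panel: brown toy fence panel lying flat at the back of the bin, 120 x 46 x 12 mm, origin at the centre of its underside; bystander
- barrel: brown toy barrel standing on the table, 72 mm high, 62 mm thick, origin at the centre of its underside; bystander
- jar: white jar standing on the table, 100 mm high, 72 mm thick, origin at the centre of its underside; bystander
Things that resemble listed ones, but are neither listed nor needed, are in the scene too. What is shaped like the tray but black, blue or orange is not meant.

How it is judged:
On the way, in this order (a step that is already met when the one before it is completed fails the run):
1. lid at rest above 0.95 rad, its weight on the stay, the hand off the handle (more than 60 mm away) (value of joint lid above 0.95 rad and velocity of joint lid between -0.05 and 0.05 rad/s and contact force between stay and anything else above 1 N and distance between the grasp point and lid_handle above 0.06 m), for 0.3 s.
2. wagon down on the tray floor with the hand still at it (within 60 mm of its centre) (z of wagon_center in the frame of tray below 0.043 m and x of wagon_center in the frame of tray between -0.065 and 0.065 m and y of wagon_center in the frame of tray between -0.075 and 0.075 m and distance between the grasp point and wagon_center below 0.06 m), for 0.1 s.
At the end, for the whole second after the job is handed in: The lid rests above 0.95 rad with its weight on the stay; the wagon stands level (within 0.15 rad) on its wheels on the tray floor, its centre within 65 mm in x and 75 mm in y of the tray's centre; the panel is within 40 mm and the barrel and jar within 30 mm of where they were (value of joint lid above 0.95 rad and velocity of joint lid between -0.05 and 0.05 rad/s and contact force between stay and anything else above 1 N and x of wagon_center in the frame of tray between -0.065 and 0.065 m and y of wagon_center in the frame of tray between -0.075 and 0.075 m and z of wagon_center in the frame of tray below 0.04 m and angle between wagon_center's own z axis and vertical below 0.15 rad and distance of panel from where it was at the start of the episode below 0.04 m and distance of each of barrel, jar from where it was at the start of the episode below 0.03 m); the robot touches nothing.
It fails at once if the lid falls (closing faster than 0.8 rad/s, about 0.2 m/s at the handle) (velocity of joint lid below -0.8 rad/s).
It fails at once if the barrel or jar is shoved more than 30 mm, or the fence panel more than 40 mm (distance of any of barrel, jar from where it was at the start of the episode above 0.03 m or distance of panel from where it was at the start of the episode above 0.04 m).
It fails at once if the lid is forced down against the stay (over 120 N on the stay) (contact force between stay and anything else above 120 N).
It also fails if it takes over 61 s, if anything falls off the work surface, if the arm or the gripper's body presses on something with over 40 N, if the wrist force passes 120 N, or if a joint passes its speed limit or range.

## Working session

There is one attempt and no reset: what is moved stays moved. The work goes in short steps, Python scripts to look and compute and a tool call to move; the robot and the scene stay as the last step left them, time stands still between calls to the robot, and variables do not carry over. Pictures are saved under pics/ and viewed, and the job is handed in when it is done.

Besides the shell and the picture viewer there is one more tool, called after "Call:" as name(argument=value, ...) on one line, values as JSON. step_arm: Moves the arm, as the interface text tells. Its arguments: {"type":"object","properties":{"moves":{"type":"string"},"newtons":{"type":"number"}},"required":["moves"]}

```bash
ls; mkdir -p pics; python3 - <<'E'
from station import ctrl
import cv2
s=ctrl.read_state(); print({k:s[k] for k in s})
for n in ["scene","top","wrist"]:
    f=ctrl.grab_frame(n); cv2.imwrite(f"pics/{n}0.png",f["img"][:,:,::-1])
    print(n,{k:f[k] for k in f if k!="img"})
E
```

```text
pics
{'time': 0.0, 'qpos': array([-1.37746328,  0.41796805, -0.01034285,  1.61416788,  0.0047177 ,
        1.11066052, -0.05295722]), 'joint_velocities': array([ 6.40877266e-04,  2.63776936e-03,  9.26717509e-04, -1.27479267e-03,
        4.78905519e-05, -2.05352706e-04,  3.81991535e-04]), 'tau': array([-1.22468555e-04, -8.51253104e+01,  6.38867654e-01, -4.25998414e+01,
       -4.89029742e-02,  1.86560350e-02,  1.52138173e-04]), 'position': array([0.14533439, 0.60749359, 0.20483144]), 'ee_rot': array([ 1.17099572e-01,  9.93120004e-01, -5.89411627e-04, -2.47882748e-05]), 'contact_force': array([-0.08325752, -0.1517087 , -0.84749312]), 'moment': array([0.00217164, 0.0240413 , 0.04557806]), 'finger_gap': 0.09398023337596688}
scene {'camera_matrix': array([[572.12552683,   0.        , 320.06861487],
       [  0.        , 572.12552683, 239.27566218],
       [  0.        ,   0.        ,   1.        ]]), 'k1': 0.04699998775130557, 'position': array([ 1.11577637, -0.9711573 ,  0.84682385]), 'orientation': array([0.46341296, 0.1203613 , 0.22410321, 0.84884588])}
top {'camera_matrix': array([[59
[... 168 characters left out ...]
34, 'position': array([0.27418691, 0.08898342, 1.62303404]), 'orientation': array([ 0.06711946, -0.05438273, -0.69994135,  0.7089567 ])}
wrist {'camera_matrix': array([[343.98431001,   0.        , 323.53703826],
       [  0.        , 343.98431001, 240.66427951],
       [  0.        ,   0.        ,   1.        ]]), 'k1': -0.030621466375275047, 'T_tool_cam': array([[-4.38996011e-04,  9.61869435e-01,  2.73508678e-01,
         7.91883396e-02],
       [ 9.99998290e-01, -6.90662894e-05,  1.84794141e-03,
        -7.32131607e-04],
       [ 1.79636859e-03,  2.73509022e-01, -9.61867760e-01,
        -1.79130171e-01],
       [ 0.00000000e+00,  0.00000000e+00,  0.00000000e+00,
         1.00000000e+00]])}
```

View pics/scene0.png

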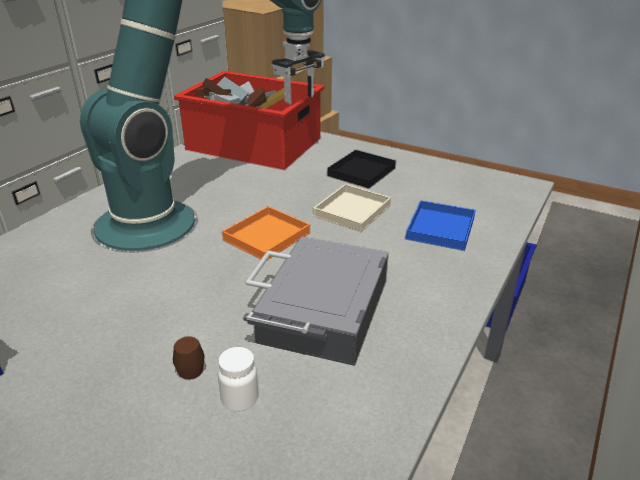

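View pics/top0.png

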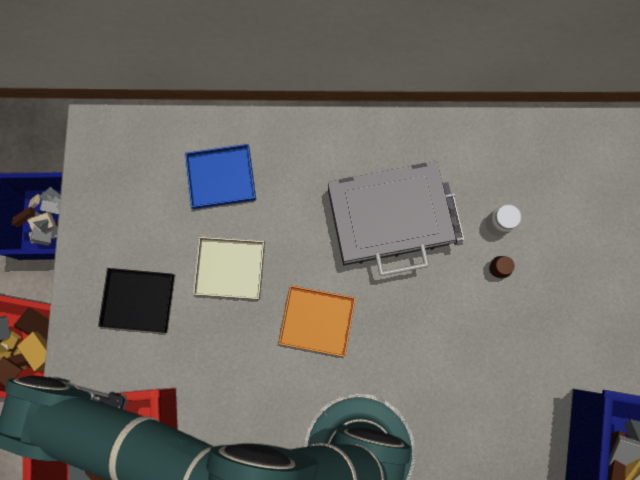

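View pics/wrist0.png

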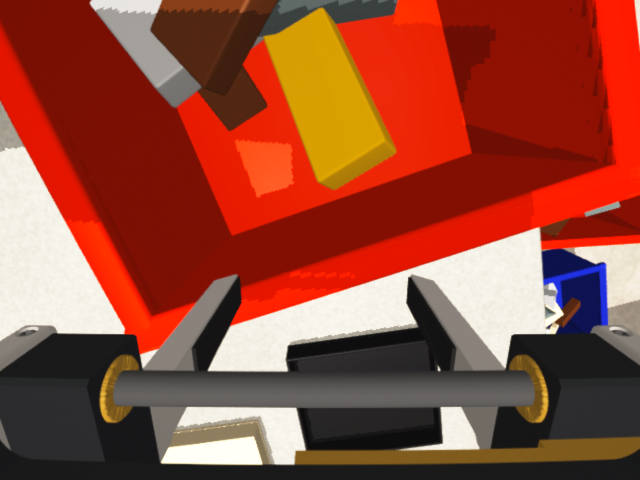

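```bash
cat > h.py <<'E'
import numpy as np, cv2
from scipy.spatial.transform import Rotation as R
def ray(f,u,v,pose=None):
    K=f["camera_matrix"]; 
    xd=np.array([(u-K[0,2])/K[0,0],(v-K[1,2])/K[1,1]]); x=xd.copy()
    for _ in range(20): x=xd/(1+f["k1"]*(x@x))
    d=np.array([x[0],-x[1],-1.0])
    if pose is None: Rm=R.from_quat(f["orientation"]).as_matrix(); p=np.array(f["position"])
    else:
        T=np.eye(4);T[:3,:3]=R.from_quat(pose[1]).as_matrix();T[:3,3]=pose[0];T=T@f["T_tool_cam"];Rm=T[:3,:3];p=T[:3,3]
    return p,Rm@d
def onz(f,u,v,z,pose=None):
    p,d=ray(f,u,v,pose); return p+d*(z-p[2])/d[2]
def proj(f,P,pose=None):
    if pose is None: Rm=R.from_quat(f["orientation"]).as_matrix(); p=np.array(f["position"])
    else:
        T=np.eye(4);T[:3,:3]=R.from_quat(pose[1]).as_matrix();T[:3,3]=pose[0];T=T@f["T_tool_cam"];Rm=T[:3,:3];p=T[:3,3]
    c=(np.atleast_2d(P)-p)@Rm; x=np.c_[c[:,0]/-c[:,2],-c[:,1]/-c[:,2]]
    x=x*(1+f["k1"]*(x**2).sum(1))[:,None]; K=f["camera_matrix"]
    return np.c_[x[:,0]*K[0,0]+K[0,2],x[:,1]*K[1,1]+K[1,2]]
E
python3 - <<'E'
import cv2
a=cv2.imread('pics/top0.png'); 
cv2.imwrite('pics/topc.png',cv2.resize(a[140:290,310:510],None,fx=4,fy=4,interpolation=cv2.INTER_CUBIC))
cv2.imwrite('pics/topt.png',cv2.resize(a[225:310,180:280],None,fx=6,fy=6,interpolation=cv2.INTER_CUBIC))
E
```

```text
(no output)
```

View pics/topc.png

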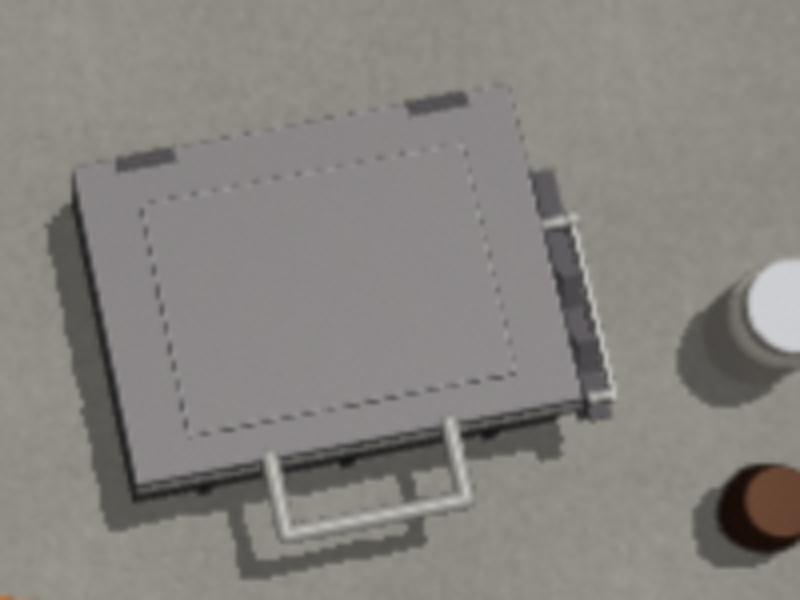

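View pics/topt.png

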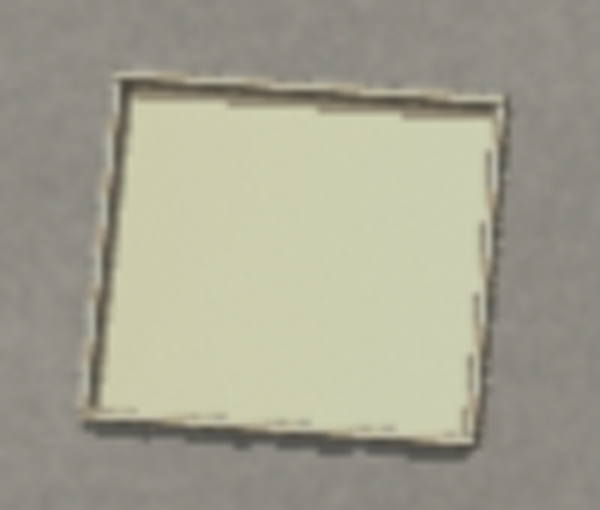

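```bash
python3 - <<'E'
from station import ctrl
from h import *
f=ctrl.grab_frame("top")
def o(l,s,x0,y0,z): return np.array([onz(f,x0+(u+.5)/s-.5,y0+(v+.5)/s-.5,z) for u,v in l])
L=o([(77,172),(507,87),(578,402),(137,487)],4,310,140,.089);print(L.round(4))
H=o([(286,533),(466,496)],4,310,140,.085);print(H.round(4),H.mean(0))
c=L.mean(0);dx=(L[0]+L[1]-L[2]-L[3])/2;dy=(L[0]+L[3]-L[1]-L[2])/2
print(c,np.linalg.norm(dx),np.linalg.norm(dy),np.arctan2(dx[1],dx[0]),np.arctan2(-dy[0],dy[1]))
d=H[0]-H[1];print(np.linalg.norm(d),np.arctan2(-d[0],d[1]))
T=o([(118,75),(508,98),(474,443),(82,418)],6,180,225,.03);c=T.mean(0);dx=(T[0]+T[1]-T[2]-T[3])/2;dy=(T[0]+T[3]-T[1]-T[2])/2
print(T.round(3),c,np.linalg.norm(dx),np.linalg.norm(dy),np.arctan2(dx[1],dx[0]),np.arctan2(-dy[0],dy[1]))
print(ctrl.read_state()['time'])
for p in [(505,218,.1),(502,266,.072)]: print(onz(f,*p))
E
```

```text
[[ 0.698   0.0847  0.089 ]
 [ 0.7595 -0.2033  0.089 ]
 [ 0.5453 -0.2453  0.089 ]
 [ 0.4855  0.0432  0.089 ]]
[[ 0.457  -0.0543  0.085 ]
 [ 0.4828 -0.1718  0.085 ]] [ 0.46986528 -0.11307482  0.085     ]
[ 0.62209931 -0.0801916   0.089     ] 0.21741014613305945 0.29456459849223604 0.19315599705709136 0.20727685592152018
0.12028925327963458 0.21624788598438088
[[0.556 0.439 0.03 ]
 [0.548 0.26  0.03 ]
 [0.39  0.271 0.03 ]
 [0.399 0.448 0.03 ]] [0.47337265 0.35427938 0.03      ] 0.15751271082572174 0.17826391005710182 -0.061332874501319364 -0.049730878094066774
0.2
[ 0.60356314 -0.37643995  0.1       ]
[ 0.48072636 -0.37200739  0.072     ]
```

Call:
step_arm(moves="1 0 0 -15 7; 1 0 0 -15 7; 1 0 0 -15 7; 1 0 0 -10 7; 1 0 0 0 7")

```text
time: 0.62
position: [0.1455, 0.6086, 0.2626]
ee_rot: [0.413, 0.911, 0.001, -0.0]
contact_force: [0.1, 0.2, -0.6]
finger_gap: 0.094
```

Call:
step_arm(moves="1 0 0 0 7; 1 0 0 0 7; 1 0 0 0 7; 1 0 0 0 7; 1 0 0 0 2")

```text
time: 1.03
position: [0.1453, 0.6078, 0.2603]
ee_rot: [0.635, 0.772, -0.0, 0.0]
contact_force: [0.2, -0.1, 0.3]
finger_gap: 0.094
```

```bash
cat > go.py <<'E'
import sys
from station import ctrl
from h import *
# args: target x y z, angle(deg) of tool y in world
def go(P,ang=None):
    s=ctrl.read_state(); Rm=R.from_quat(s["ee_rot"]).as_matrix()
    a=np.degrees(np.arctan2(Rm[1,1],Rm[0,1]))
    print("t",round(s["time"],2),"pos",s["position"].round(4),"yang",round(a,2),"F",s["contact_force"].round(1),"gap",round(s["finger_gap"],4),"q",s["qpos"].round(2))
    print("shift mm",(Rm.T@(np.array(P)-s["position"])*1000).round(1), "turn", None if ang is None else round(a-ang,1))
if __name__=="__main__":
    v=[float(x) for x in sys.argv[1:]]; go(v[:3],v[3] if len(v)>3 else None)
E
python3 go.py 0.470 -0.113 0.2 11.7
```

```text
t 1.03 pos [0.1453 0.6078 0.2603] yang 11.1 F [ 0.2 -0.1  0.3] gap 0.094 q [-1.53  0.38  0.2   1.55 -0.08  1.22 -1.13]
shift mm [-769.8  179.8   60.6] turn -0.6
```

Call:
step_arm(moves="1 -35 8 0 0; 1 -35 8 0 0; 1 -35 8 0 0; 1 -35 8 0 0; 1 -35 8 0 -0.6")

```text
time: 1.45
position: [0.22, 0.4426, 0.2602]
ee_rot: [0.628, 0.778, -0.0, 0.0]
contact_force: [1.1, -0.1, -0.5]
finger_gap: 0.0938
```

Call:
step_arm(moves="1 -35 8 0 0; 1 -35 8 0 0; 1 -35 8 0 0; 1 -35 8 0 0; 1 -35 8 0 0")

```text
time: 1.87
position: [0.2958, 0.28, 0.2605]
ee_rot: [0.628, 0.778, 0.0, -0.0]
contact_force: [0.8, -0.0, -0.1]
finger_gap: 0.0938
```

Call:
step_arm(moves="1 -35 8 0 0; 1 -35 8 0 0; 1 -35 8 0 0; 1 -35 8 0 0; 1 -35 8 0 0")

```text
time: 2.28
position: [0.3717, 0.1173, 0.2606]
ee_rot: [0.628, 0.778, 0.0, -0.0]
contact_force: [1.4, 0.5, 0.2]
finger_gap: 0.0943
```

Call:
step_arm(moves="1 -35 8 0 0; 1 -35 8 0 0; 1 -30 8 0 0; 1 -20 5 0 0; 1 0 0 0 0")

```text
time: 2.7
position: [0.4262, 0.0043, 0.2607]
ee_rot: [0.63, 0.776, 0.0, 0.001]
contact_force: [-0.1, -0.4, 0.3]
finger_gap: 0.0941
```

```bash
python3 go.py 0.470 -0.113 0.2 11.7
```

```text
t 2.7 pos [0.4262 0.0043 0.2607] yang 11.88 F [-0.1 -0.4  0.3] gap 0.0941 q [-0.95 -0.04  0.85  2.03  0.03  1.14  0.1 ]
shift mm [-123.8   18.7   60.8] turn 0.2
```

Call:
step_arm(moves="1 -30 5 0 0; 1 -30 5 0 0; 1 -30 5 0 0; 1 -32 4 0 0; 1 0 0 0 0")

```text
time: 3.12
position: [0.47, -0.1121, 0.2606]
ee_rot: [0.63, 0.777, -0.001, 0.001]
contact_force: [-0.8, -0.5, 0.0]
finger_gap: 0.0939
```

```bash
python3 go.py 0.470 -0.113 0.066 11.7; python3 - <<'E'
from station import ctrl
import cv2
f=ctrl.grab_frame("wrist"); cv2.imwrite("pics/w1.png",f["img"][:,:,::-1])
E
```

```text
t 3.12 pos [ 0.47   -0.1121  0.2606] yang 11.9 F [-0.8 -0.5  0. ] gap 0.0939 q [-0.74  0.16  1.01  1.91 -0.15  1.15  0.54]
shift mm [-4.000e-01 -1.000e-01  1.946e+02] turn 0.2
```

View pics/w1.png

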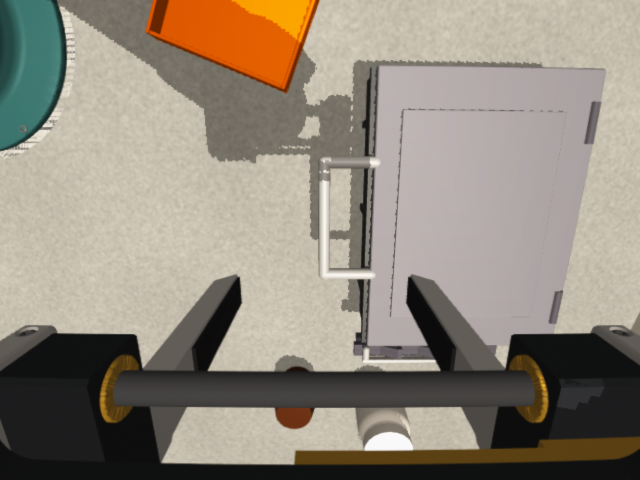

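```bash
python3 - <<'E'
from station import ctrl
from h import *
s=ctrl.read_state();f=ctrl.grab_frame("wrist");p=(s["position"],s["ee_rot"])
print(onz(f,325,162,.085,p),onz(f,325,274,.085,p)); print(proj(f,[[.47,-.113,.085]],p))
# lid corners
for q in [(378,66),(605,69),(363,344)]: print(onz(f,*q,.089,p))
E
```

```text
[ 0.45818839 -0.05129125  0.085     ] [ 0.48318591 -0.16939914  0.085     ]
[[323.84421842 222.80170259]]
[0.48826181 0.04498965 0.089     ]
[0.70003513 0.09007065 0.089     ]
[ 0.54422439 -0.24416731  0.089     ]
```

Call:
step_arm(moves="0.45 0 0 25 0; 0.45 0 0 25 0; 0.45 0 0 25 0; 0.45 0 0 25 0; 0.45 0 0 0 0")

```text
time: 3.63
position: [0.4672, -0.1054, 0.1571]
ee_rot: [0.628, 0.779, -0.001, -0.002]
contact_force: [-0.4, 0.2, 0.1]
finger_gap: 0.0639
```

Call:
step_arm(moves="0.45 0 0 0 0; 0.45 0 0 0 0")

```text
time: 3.8
position: [0.4698, -0.1069, 0.1618]
ee_rot: [0.628, 0.778, 0.0, 0.0]
contact_force: [-0.4, -0.4, -0.6]
finger_gap: 0.0506
```

```bash
python3 go.py 0.470 -0.112 0.067 11.7
```

```text
t 3.8 pos [ 0.4698 -0.1069  0.1618] yang 12.19 F [-0.4 -0.4 -0.6] gap 0.0506 q [-0.63  0.31  0.94  2.03 -0.31  0.95  0.68]
shift mm [-5.  -1.  94.8] turn 0.5
```

Call:
step_arm(moves="0.45 -5 -1 20 0.5; 0.45 0 0 20 0; 0.45 0 0 20 0; 0.45 0 0 15 0; 0.45 0 0 0 0")

```text
time: 4.22
position: [0.4692, -0.1118, 0.0849]
ee_rot: [0.631, 0.775, -0.0, -0.0]
contact_force: [-0.9, -0.1, 0.1]
finger_gap: 0.0424
```

```bash
python3 go.py 0.470 -0.112 0.067 11.7;  python3 - <<'E'
from station import ctrl
import cv2
f=ctrl.grab_frame("wrist"); cv2.imwrite("pics/w2.png",f["img"][:,:,::-1])
E
```

```text
t 4.22 pos [ 0.4692 -0.1118  0.0849] yang 11.69 F [-0.9 -0.1  0.1] gap 0.0424 q [-0.51  0.45  0.83  2.09 -0.46  0.8   0.81]
shift mm [-0.4  0.8 17.9] turn -0.0
```

View pics/w2.png

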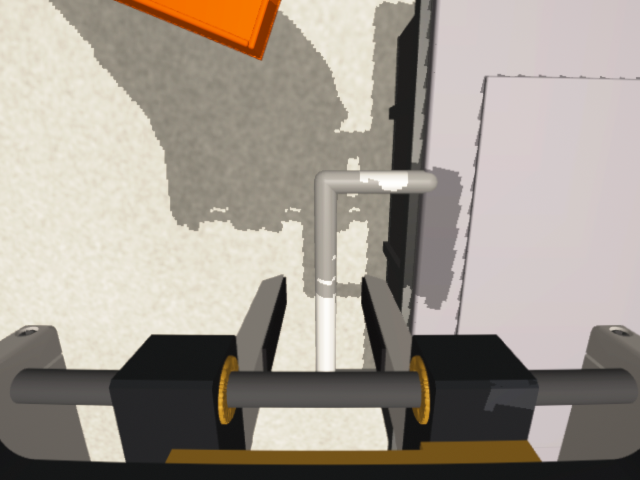

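Call:
step_arm(moves="0.45 0 0 18 0; 0.1 0 0 0 0; 0 0 0 0 0; 0 0 0 0 0; 0 0 0 0 0", newtons=30)

```text
time: 4.68
position: [0.4701, -0.1125, 0.0687]
ee_rot: [0.632, 0.775, 0.001, 0.001]
contact_force: [-0.1, -1.0, -1.4]
finger_gap: 0.0189
```

Call:
step_arm(moves="0 0 0 0 0; 0 0 0 0 0")

```text
time: 4.85
position: [0.4704, -0.1124, 0.0683]
ee_rot: [0.632, 0.775, 0.001, 0.001]
contact_force: [2.6, 1.8, 6.6]
finger_gap: 0.0113
```

```bash
python3 go.py 0.470 -0.112 0.066 11.7
```

```text
t 4.85 pos [ 0.4704 -0.1124  0.0683] yang 11.67 F [2.6 1.8 6.6] gap 0.0113 q [-0.49  0.48  0.81  2.09 -0.5   0.77  0.84]
shift mm [ 0.5 -0.3  2.3] turn -0.0
```

Call:
step_arm(moves="0 0 1 -21 0; 0 0 2.5 -21 0; 0 0 4 -21 0; 0 0 6 -20.4 0; 0 0 7.5 -19.8 0")

```text
time: 5.27
position: [0.4915, -0.1085, 0.1725]
ee_rot: [0.632, 0.775, 0.001, 0.002]
contact_force: [23.2, 0.3, -14.8]
finger_gap: 0.0114
```

```bash
python3 go.py 0.470 -0.112 0.066 11.7
```

```text
t 5.27 pos [ 0.4915 -0.1085  0.1725] yang 11.64 F [ 23.2   0.3 -14.8] gap 0.0114 q [-0.62  0.35  0.94  1.97 -0.33  0.98  0.68]
shift mm [  1.  -22.1 106.4] turn -0.1
```

Call:
step_arm(moves="0 0 1.5 0 0; 0 0 0 0 0")

```text
time: 5.43
position: [0.4913, -0.1085, 0.1716]
ee_rot: [0.632, 0.775, -0.0, 0.0]
contact_force: [-2.1, -3.0, -1.8]
finger_gap: 0.011
```

```bash
python3 go.py 0.470 -0.112 0.066 11.7
```

```text
t 5.43 pos [ 0.4913 -0.1085  0.1716] yang 11.64 F [-2.1 -3.  -1.8] gap 0.011 q [-0.62  0.35  0.93  1.97 -0.34  0.98  0.68]
shift mm [  0.9 -21.5 105.6] turn -0.1
```

Call:
step_arm(moves="0 0 4.4 -9.7 0; 0 0 4.7 -9.5 0; 0 0 5.1 -9.3 0; 0 0 5.4 -9.1 0; 0 0 5.8 -8.9 0")

```text
time: 5.85
position: [0.5157, -0.1034, 0.218]
ee_rot: [0.632, 0.775, -0.001, -0.001]
contact_force: [-3.8, -3.4, 0.0]
finger_gap: 0.011
```

Call:
step_arm(moves="0 0 6.1 -8.6 0; 0 0 6.5 -8.3 0; 0 0 6.8 -8.1 0; 0 0 7.1 -7.8 0; 0 0 0 0 0")

```text
time: 6.27
position: [0.5418, -0.098, 0.2518]
ee_rot: [0.632, 0.775, -0.001, -0.001]
contact_force: [-18.8, -1.1, 14.4]
finger_gap: 0.0114
```

```bash
python3 go.py 0.470 -0.112 0.066 11.7
```

```text
t 6.27 pos [ 0.5418 -0.098   0.2518] yang 11.62 F [-18.8  -1.1  14.4] gap 0.0114 q [-0.63  0.35  0.95  1.77 -0.31  1.18  0.61]
shift mm [  0.7 -72.8 186. ] turn -0.1
```

Call:
step_arm(moves="0 0 -1 -1 0; 0 0 0 0 0")

```text
time: 6.43
position: [0.5414, -0.098, 0.2515]
ee_rot: [0.632, 0.775, -0.0, 0.0]
contact_force: [-0.0, -4.3, -2.0]
finger_gap: 0.0108
```

```bash
python3 go.py 0.470 -0.112 0.066 11.7
```

```text
t 6.43 pos [ 0.5414 -0.098   0.2515] yang 11.63 F [-0.  -4.3 -2. ] gap 0.0108 q [-0.63  0.35  0.95  1.77 -0.31  1.18  0.61]
shift mm [  0.8 -72.8 185.5] turn -0.1
```

Call:
step_arm(moves="0 0 10.5 -10.6 0; 0 0 11.8 -10.5 0; 0 0 12.3 -10 0; 0 0 13 -9.1 0; 0 0 0 0 0")

```text
time: 6.85
position: [0.5895, -0.0881, 0.2933]
ee_rot: [0.631, 0.775, -0.0, 0.001]
contact_force: [-11.0, 1.3, 14.8]
finger_gap: 0.011
```

```bash
python3 go.py 0.470 -0.112 0.066 11.7
```

```text
t 6.85 pos [ 0.5895 -0.0881  0.2933] yang 11.69 F [-11.    1.3  14.8] gap 0.011 q [-0.59  0.42  0.93  1.6  -0.34  1.3   0.6 ]
shift mm [   1.2 -122.   227.2] turn -0.0
```

Call:
step_arm(moves="0 0 12.7 -9 0; 0 0 13.8 -7.7 0; 0 0 14.4 -6.9 0; 0 0 14.6 -6 0; 0 0 0 0 0")

```text
time: 7.27
position: [0.6442, -0.0768, 0.3218]
ee_rot: [0.631, 0.775, -0.0, 0.001]
contact_force: [-2.5, 0.7, 7.0]
finger_gap: 0.0108
```

```bash
python3 go.py 0.470 -0.112 0.066 11.7; python3 - <<'E'
from station import ctrl
import cv2
f=ctrl.grab_frame("scene"); a=f["img"][:,:,::-1];cv2.imwrite("pics/s3.png",cv2.resize(a[180:380,200:440],None,fx=3,fy=3,interpolation=cv2.INTER_CUBIC))
E
```

```text
t 7.27 pos [ 0.6442 -0.0768  0.3218] yang 11.69 F [-2.5  0.7  7. ] gap 0.0108 q [-0.53  0.51  0.9   1.42 -0.4   1.4   0.58]
shift mm [   1.4 -177.9  255.7] turn -0.0
```

View pics/s3.png

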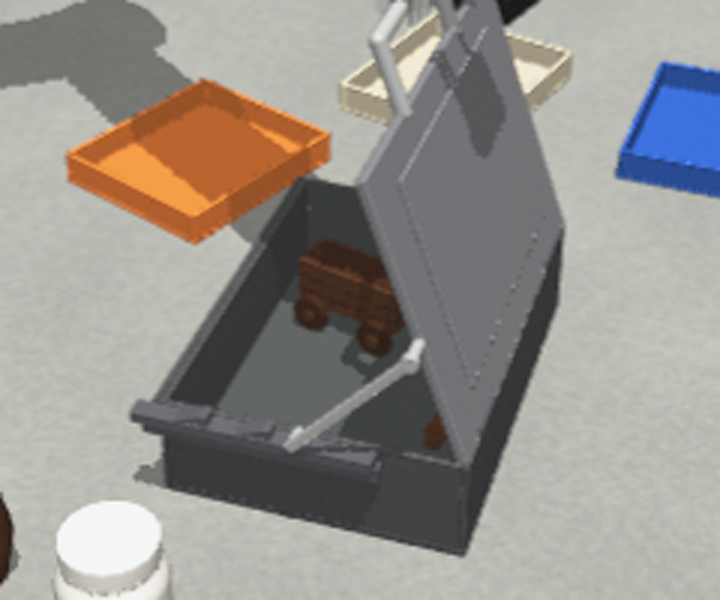

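Call:
step_arm(moves="0 0 10 -3.5 0; 0 0 10 -2.8 0; 0 0 10 -2 0; 0 0 0 0 0")

```text
time: 7.65
position: [0.6728, -0.0709, 0.3301]
ee_rot: [0.632, 0.775, -0.0, 0.001]
contact_force: [-3.6, -0.9, 7.6]
finger_gap: 0.0112
```

```bash
python3 go.py 0.470 -0.112 0.066 11.7; python3 - <<'E'
from station import ctrl
import cv2
f=ctrl.grab_frame("scene"); a=f["img"][:,:,::-1];cv2.imwrite("pics/s4.png",cv2.resize(a[180:380,200:440],None,fx=3,fy=3,interpolation=cv2.INTER_CUBIC))
E
```

```text
t 7.65 pos [ 0.6728 -0.0709  0.3301] yang 11.67 F [-3.6 -0.9  7.6] gap 0.0112 q [-0.49  0.56  0.89  1.33 -0.43  1.45  0.57]
shift mm [   1.1 -207.1  263.9] turn -0.0
```

View pics/s4.png

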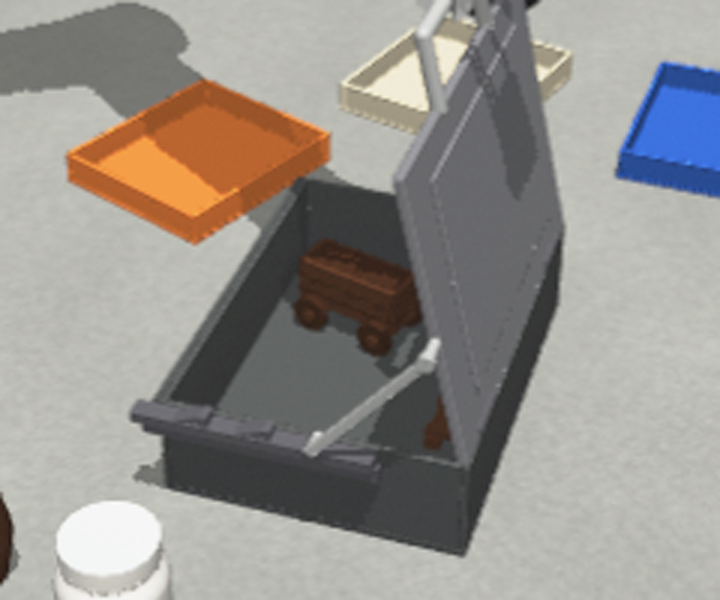

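Call:
step_arm(moves="0 0 -7.7 1.7 0; 0 0 -7.7 1.9 0; 0 0 -7.6 2.2 0; 0 0 0 0 0")

```text
time: 8.03
position: [0.6478, -0.0757, 0.3232]
ee_rot: [0.632, 0.775, 0.0, -0.0]
contact_force: [1.7, -4.6, -1.7]
finger_gap: 0.011
```

Call:
step_arm(moves="0 0 -5 1.6 0; 0 0 -5 1.7 0; 0 0 0 0 0")

```text
time: 8.28
position: [0.6386, -0.0774, 0.3199]
ee_rot: [0.632, 0.775, 0.0, -0.0]
contact_force: [0.9, -2.8, 0.0]
finger_gap: 0.0109
```

```bash
python3 go.py 0.470 -0.112 0.066 11.7; python3 - <<'E'
from station import ctrl
import cv2
f=ctrl.grab_frame("scene"); a=f["img"][:,:,::-1];cv2.imwrite("pics/s5.png",cv2.resize(a[290:350,230:350],None,fx=6,fy=6,interpolation=cv2.INTER_CUBIC))
E
```

```text
t 8.28 pos [ 0.6386 -0.0774  0.3199] yang 11.64 F [ 0.9 -2.8  0. ] gap 0.0109 q [-0.53  0.5   0.91  1.44 -0.39  1.4   0.59]
shift mm [  -0.  -172.   253.9] turn -0.1
```

View pics/s5.png

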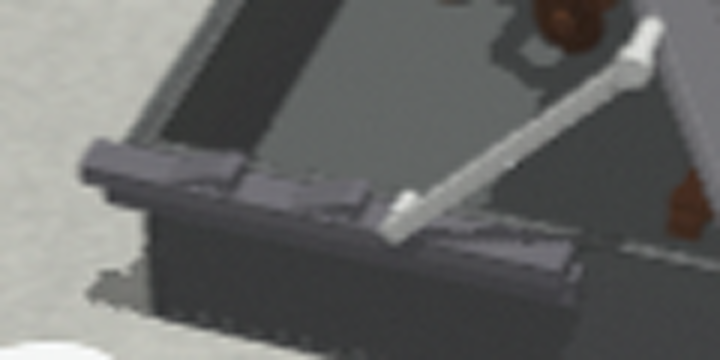

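Call:
step_arm(moves="0 0 -3.5 1.3 0; 0 0 0 0 0")

```text
time: 8.5
position: [0.6356, -0.078, 0.3186]
ee_rot: [0.632, 0.775, 0.0, -0.0]
contact_force: [-0.7, -0.6, 0.6]
finger_gap: 0.0111
```

Call:
step_arm(moves="0 0 -3.5 1.4 0; 0 0 0 0 0")

```text
time: 8.67
position: [0.632, -0.0788, 0.3171]
ee_rot: [0.632, 0.775, 0.0, -0.0]
contact_force: [0.3, -0.9, 0.6]
finger_gap: 0.0106
```

Call:
step_arm(moves="0 0 -3.5 1.5 0; 0 0 0 0 0")

```text
time: 8.83
position: [0.6286, -0.0795, 0.3155]
ee_rot: [0.632, 0.775, 0.0, -0.0]
contact_force: [-0.5, 0.2, -0.2]
finger_gap: 0.0109
```

```bash
python3 go.py 0.470 -0.112 0.066 11.7; python3 - <<'E'
from station import ctrl
import cv2
f=ctrl.grab_frame("scene"); a=f["img"][:,:,::-1];cv2.imwrite("pics/s6.png",cv2.resize(a[290:350,230:350],None,fx=6,fy=6,interpolation=cv2.INTER_CUBIC))
E
```

```text
t 8.83 pos [ 0.6286 -0.0795  0.3155] yang 11.65 F [-0.5  0.2 -0.2] gap 0.0109 q [-0.55  0.48  0.91  1.47 -0.38  1.38  0.59]
shift mm [ 1.000e-01 -1.618e+02  2.496e+02] turn -0.1
```

View pics/s6.png

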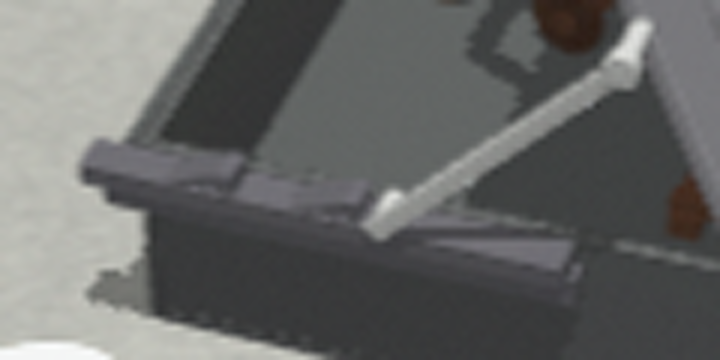

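Call:
step_arm(moves="0 0 -2 0.9 0; 0 0 0 0 0")

```text
time: 9.05
position: [0.6269, -0.0798, 0.3148]
ee_rot: [0.632, 0.775, 0.0, -0.0]
contact_force: [-1.7, 1.6, 1.4]
finger_gap: 0.0111
```

Call:
step_arm(moves="0 0 -2 0.9 0; 0 0 0 0 0")

```text
time: 9.22
position: [0.6248, -0.0803, 0.3137]
ee_rot: [0.632, 0.775, -0.0, -0.0]
contact_force: [-1.5, 1.9, 0.2]
finger_gap: 0.0114
```

Call:
step_arm(moves="0 0 -2 0.9 0; 0 0 0 0 0")

```text
time: 9.38
position: [0.6229, -0.0807, 0.3129]
ee_rot: [0.632, 0.775, 0.0, -0.0]
contact_force: [-0.8, 1.8, 0.1]
finger_gap: 0.0109
```

Call:
step_arm(moves="0 0 -2 0.9 0; 0 0 0 0 0")

```text
time: 9.55
position: [0.6209, -0.0812, 0.3119]
ee_rot: [0.632, 0.775, -0.0, -0.0]
contact_force: [0.0, 1.5, -2.3]
finger_gap: 0.0111
```

Call:
step_arm(moves="0 0 -2 0.9 0; 0 0 0 0 0")

```text
time: 9.72
position: [0.6192, -0.0815, 0.3111]
ee_rot: [0.632, 0.775, 0.0, 0.0]
contact_force: [3.1, 2.5, -3.5]
finger_gap: 0.0111
```

```bash
python3 go.py 0.470 -0.112 0.066 11.7; python3 - <<'E'
from station import ctrl
import cv2
f=ctrl.grab_frame("scene"); a=f["img"][:,:,::-1];cv2.imwrite("pics/s7.png",cv2.resize(a[290:350,230:350],None,fx=6,fy=6,interpolation=cv2.INTER_CUBIC))
E
```

```text
t 9.72 pos [ 0.6192 -0.0815  0.3111] yang 11.66 F [ 3.1  2.5 -3.5] gap 0.0111 q [-0.56  0.46  0.92  1.5  -0.37  1.36  0.59]
shift mm [ 2.000e-01 -1.524e+02  2.451e+02] turn -0.0
```

View pics/s7.png

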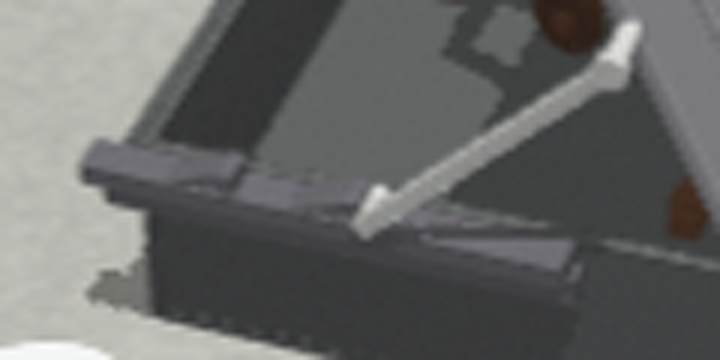

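Call:
step_arm(moves="0 0 -2 0.8 0; 0 0 0 0 0")

```text
time: 9.93
position: [0.618, -0.0817, 0.3106]
ee_rot: [0.631, 0.775, 0.001, 0.001]
contact_force: [7.8, 3.2, -3.9]
finger_gap: 0.011
```

Call:
step_arm(moves="0 0 -2 0.8 0; 0 0 0 0 0")

```text
time: 10.1
position: [0.6169, -0.0819, 0.3102]
ee_rot: [0.631, 0.776, 0.001, 0.002]
contact_force: [15.4, 2.0, -4.1]
finger_gap: 0.0109
```

```bash
python3 go.py 0.470 -0.112 0.066 11.7; python3 - <<'E'
from station import ctrl
import cv2
f=ctrl.grab_frame("scene"); a=f["img"][:,:,::-1];cv2.imwrite("pics/s8.png",cv2.resize(a[290:350,230:350],None,fx=6,fy=6,interpolation=cv2.INTER_CUBIC))
E
```

```text
t 10.1 pos [ 0.6169 -0.0819  0.3102] yang 11.7 F [15.4  2.  -4.1] gap 0.0109 q [-0.56  0.46  0.92  1.51 -0.37  1.35  0.59]
shift mm [   0.6 -150.9  243.6] turn 0.0
```

View pics/s8.png

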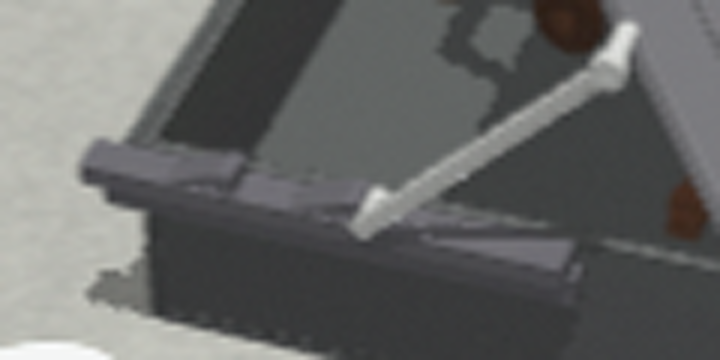

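Call:
step_arm(moves="0 0 2.5 -0.8 0; 0 0 0 0 0; 0.3 0 0 0 0; 0.3 0 0 0 0; 0.3 0 0 0 0")

```text
time: 10.57
position: [0.6175, -0.0824, 0.3105]
ee_rot: [0.632, 0.775, -0.0, 0.0]
contact_force: [-0.2, -0.5, 0.0]
finger_gap: 0.0267
```

Call:
step_arm(moves="0.3 0 0 0 0; 0.3 0 0 0 0; 0.3 0 0 -8 0; 0.3 0 0 -10 0; 0.3 0 0 -20 0")

```text
time: 10.98
position: [0.6173, -0.0818, 0.3484]
ee_rot: [0.632, 0.775, -0.001, -0.001]
contact_force: [-0.0, 0.5, -0.6]
finger_gap: 0.0281
```

```bash
python3 go.py 0.470 -0.112 0.066 11.7; python3 - <<'E'
from station import ctrl
import cv2
f=ctrl.grab_frame("scene"); a=f["img"][:,:,::-1];cv2.imwrite("pics/s9.png",cv2.resize(a[180:380,200:440],None,fx=3,fy=3,interpolation=cv2.INTER_CUBIC))
E
```

```text
t 10.98 pos [ 0.6173 -0.0818  0.3484] yang 11.64 F [-0.   0.5 -0.6] gap 0.0281 q [-0.56  0.44  0.93  1.45 -0.35  1.43  0.58]
shift mm [   0.  -149.8  282.7] turn -0.1
```

View pics/s9.png

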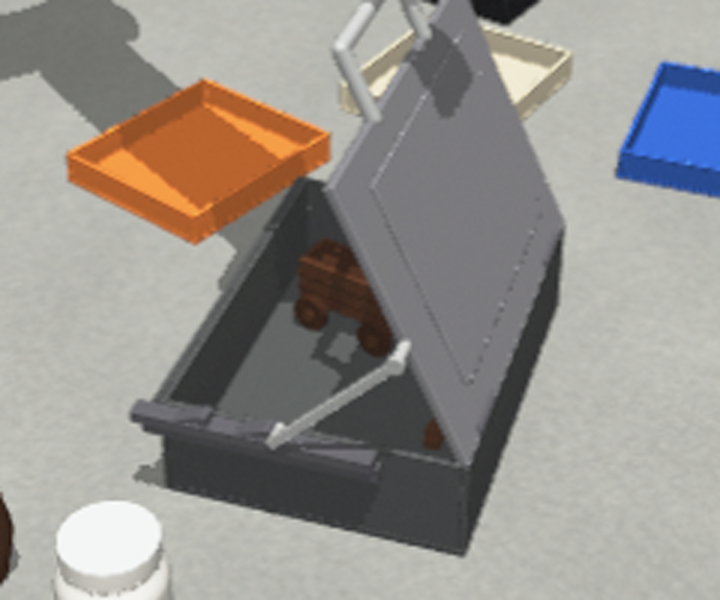

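Call:
step_arm(moves="0.3 0 0 -25 0; 0.3 0 0 -25 0; 0.3 0 -20 -10 -7; 0.3 3 -25 0 -7; 0.3 6 -25 0 -7")

```text
time: 11.45
position: [0.548, -0.0973, 0.4096]
ee_rot: [0.477, 0.879, -0.0, 0.001]
contact_force: [-0.8, -1.1, 0.4]
finger_gap: 0.0282
```

Call:
step_arm(moves="0.5 10 -25 0 -7; 0.5 12 -22 0 -7; 0.5 14 -18 0 -7; 0.5 15 -15 0 -7; 0.5 17 -12 0 -7")

```text
time: 11.87
position: [0.4321, -0.1161, 0.4093]
ee_rot: [0.191, 0.982, 0.0, 0.001]
contact_force: [0.1, -0.3, 0.3]
finger_gap: 0.0468
```

Call:
step_arm(moves="0.6 0 0 0 -7; 0.6 0 0 0 -7; 0.6 0 0 0 -7; 0.6 0 0 0 -6; 0.6 0 0 0 0")

```text
time: 12.28
position: [0.4332, -0.1157, 0.4093]
ee_rot: [-0.043, 0.999, 0.0, 0.001]
contact_force: [-0.0, 0.5, -0.7]
finger_gap: 0.0561
```

```bash
python3 go.py 0.55 -0.05 0.2 101.7; python3 - <<'E'
from station import ctrl
import cv2
f=ctrl.grab_frame("wrist"); cv2.imwrite("pics/w10.png",f["img"][:,:,::-1])
f=ctrl.grab_frame("scene"); cv2.imwrite("pics/s10.png",f["img"][:,:,::-1])
f=ctrl.grab_frame("top"); a=f["img"][:,:,::-1];cv2.imwrite("pics/t10.png",cv2.resize(a[140:290,310:510],None,fx=4,fy=4,interpolation=cv2.INTER_CUBIC))
E
```

```text
t 12.28 pos [ 0.4332 -0.1157  0.4093] yang 94.92 F [-0.   0.5 -0.7] gap 0.0561 q [-0.75 -0.11  0.87  1.73  0.08  1.48  1.77]
shift mm [-121.8   55.3  209.5] turn -6.8
```

View pics/w10.png

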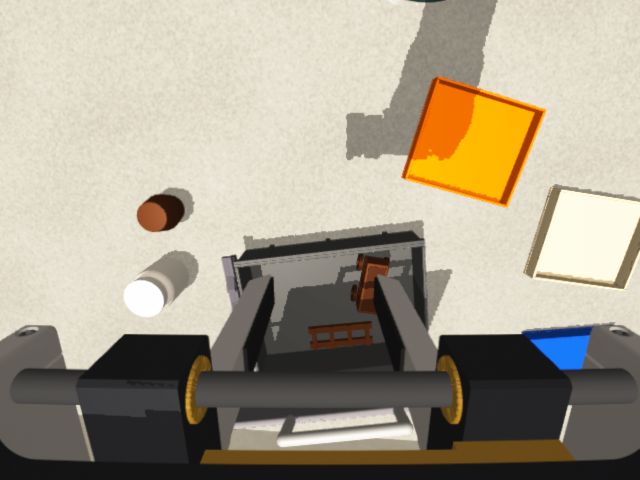

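View pics/s10.png

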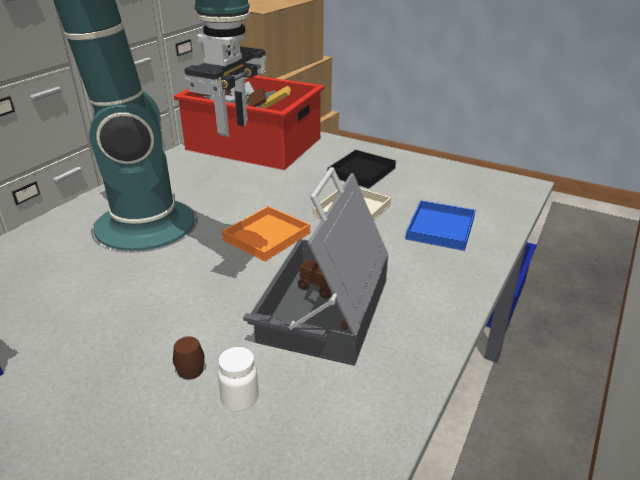

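View pics/t10.png

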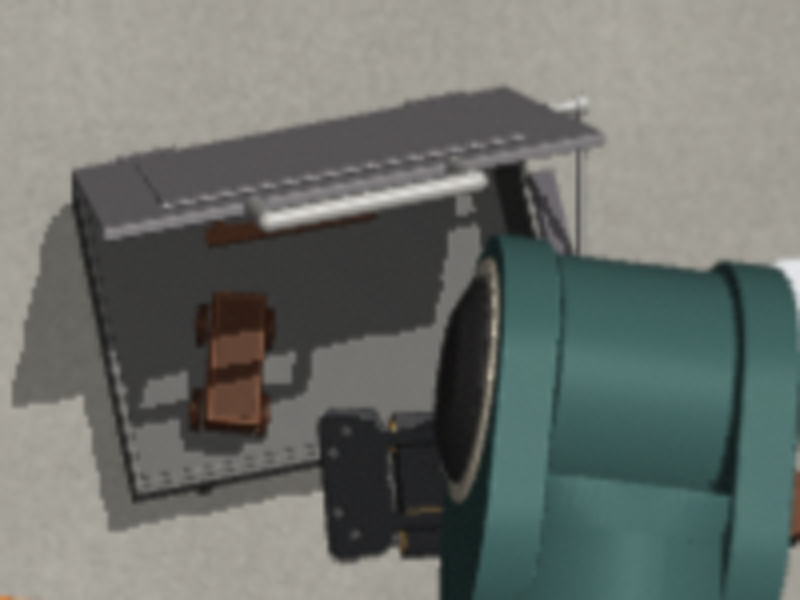

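```bash
python3 - <<'E'
import cv2
from station import ctrl
from h import *
f=ctrl.grab_frame("top"); a=f["img"][:,:,::-1];cv2.imwrite("pics/t11.png",cv2.resize(a[205:255,340:400],None,fx=12,fy=12,interpolation=cv2.INTER_CUBIC))
f=ctrl.grab_frame("wrist"); a=f["img"][:,:,::-1];cv2.imwrite("pics/w11.png",cv2.resize(a[240:330,330:430],None,fx=6,fy=6,interpolation=cv2.INTER_CUBIC))
E
```

```text
(no output)
```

View pics/t11.png

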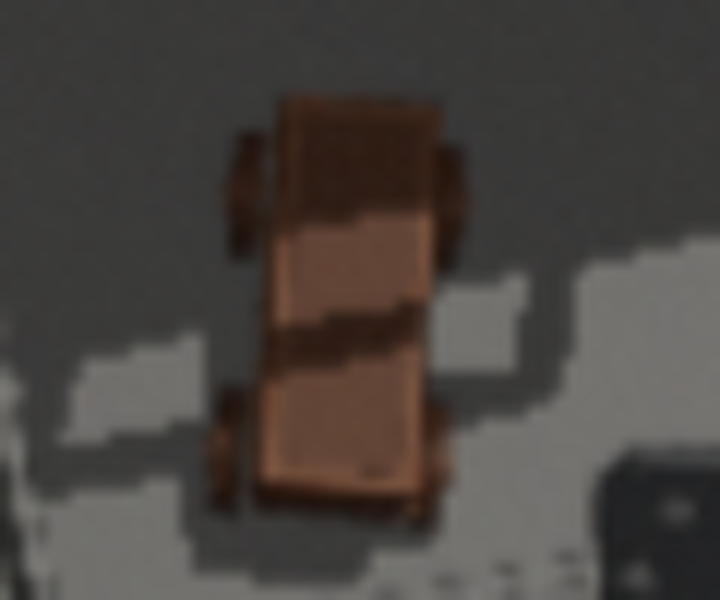

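View pics/w11.png

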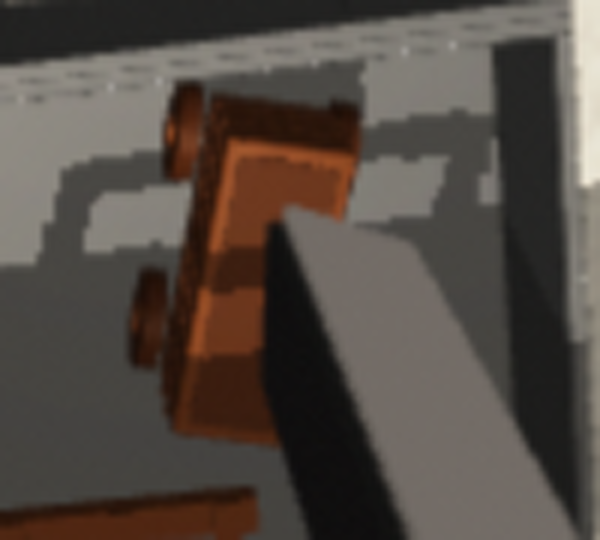

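```bash
python3 - <<'E'
from station import ctrl
from h import *
f=ctrl.grab_frame("top")
def o(l,s,x0,y0,z): return np.array([onz(f,x0+(u+.5)/s-.5,y0+(v+.5)/s-.5,z) for u,v in l])
T=o([(280,95),(440,100),(420,495),(258,478)],12,340,205,.065)
c=T.mean(0);dx=(T[0]+T[1]-T[2]-T[3])/2;dy=(T[0]+T[3]-T[1]-T[2])/2
print(T.round(4),c,np.linalg.norm(dx),np.linalg.norm(dy),np.degrees(np.arctan2(dx[1],dx[0])),np.degrees(np.arctan2(-dy[0],dy[1])))
b=np.radians(11.7);B=np.array([[np.cos(b),np.sin(b)],[-np.sin(b),np.cos(b)]])
hinge=np.array([.7294,-.059]); print("bin-frame from hinge",B@(c[:2]-hinge))
# wrist view check
s=ctrl.read_state();w=ctrl.grab_frame("wrist");p=(s["position"],s["ee_rot"])
q=lambda u,v:onz(w,330+(u+.5)/6-.5,240+(v+.5)/6-.5,.065,p)
print(q(228,140),q(358,152),q(175,430))
# handle in top
print([B@(onz(f,310+u/4,140+v/4,.325)[:2]-hinge) for u,v in[(262,215),(485,182)]])
E
```

```text
[[ 0.6225 -0.0079  0.065 ]
 [ 0.6217 -0.0438  0.065 ]
 [ 0.5318 -0.039   0.065 ]
 [ 0.5352 -0.0031  0.065 ]] [ 0.57780612 -0.02343454  0.065     ] 0.08874847754840529 0.03598155410252158 -3.0908799445919724 -3.346709026159841
bin-frame from hinge [-0.14123196  0.06556782]
[ 0.53357434 -0.03811765  0.065     ] [ 0.53424093 -0.00283842  0.065     ] [ 0.62026653 -0.0431116   0.065     ]
[array([-0.1111088 ,  0.06268675]), array([-0.11667134, -0.06442394])]
```

```bash
python3 - <<'E'
from station import ctrl
from h import *
s=ctrl.read_state()
for n,cr in (("scene",(0,140,170,300)),("top",(190,300,370,520))):
    f=ctrl.grab_frame(n);a=f["img"][:,:,::-1].copy()
    y0,y1,x0,x1=cr;k=5
    b=cv2.resize(a[y0:y1,x0:x1],None,fx=k,fy=k,interpolation=cv2.INTER_CUBIC)
    for d in (0,.1,.15,.2,.25,.29,.33):
        # horizontal segment +-50mm perpendicular to view
        P=s["position"]+np.array([0,0,d])
        v=P-np.array(f["position"]);h=np.cross(v,[0,0,1]) if n=="scene" else np.array([1,0,0.]);h/=np.linalg.norm(h)
        q=(proj(f,[P-.05*h,P+.05*h])-[x0,y0])*k
        cv2.line(b,tuple(int(t) for t in q[0]),tuple(int(t) for t in q[1]),(0,0,255),1);cv2.putText(b,str(d),tuple(int(t) for t in q[1]),0,.5,(0,255,255),1)
    cv2.imwrite(f"pics/m_{n}.png",b)
E
```

```text
(no output)
```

View pics/m_scene.png

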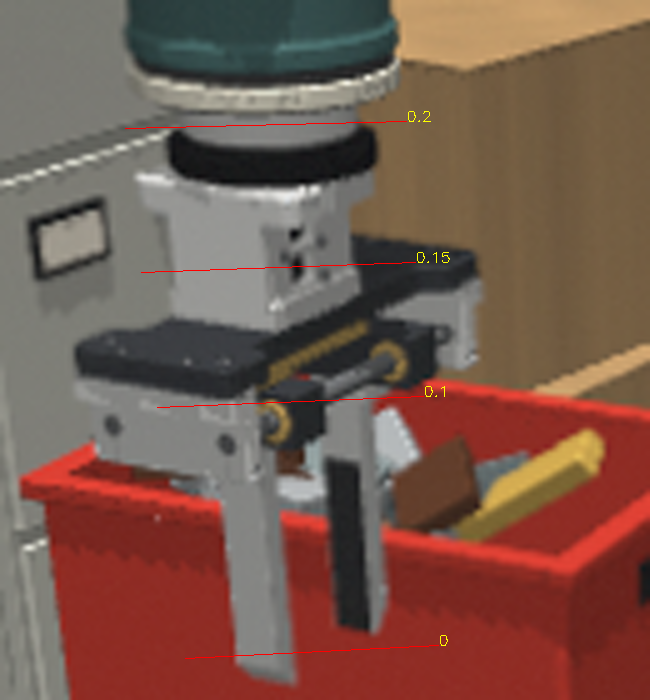

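View pics/m_top.png

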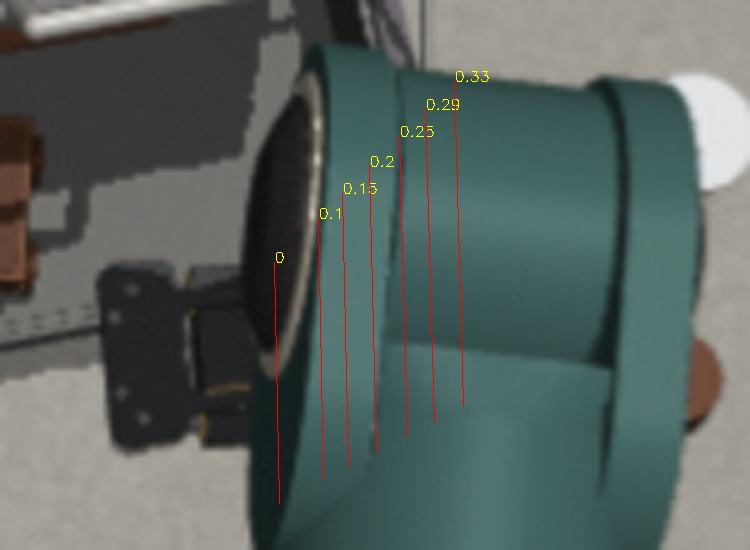

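```bash
python3 go.py 0.543 -0.0215 0.2 86.8
```

```text
t 12.73 pos [ 0.4331 -0.1153  0.4085] yang 94.58 F [-0.6 -0.8 -0.2] gap 0.0564 q [-0.75 -0.11  0.87  1.74  0.08  1.48  1.76]
shift mm [-117.    84.7  208.5] turn 7.8
```

Call:
step_arm(moves="0.6 0 0 0 4; 0.6 0 0 0 4.1; 0.6 0 0 0 0")

```text
time: 12.98
position: [0.4332, -0.1152, 0.4085]
ee_rot: [0.032, 0.999, -0.0, -0.0]
contact_force: [-0.0, 0.1, -0.1]
finger_gap: 0.0564
```

```bash
python3 go.py 0.543 -0.0215 0.2 86.8
```

```text
t 12.98 pos [ 0.4332 -0.1152  0.4085] yang 86.3 F [-0.   0.1 -0.1] gap 0.0564 q [-0.74 -0.11  0.86  1.74  0.08  1.48  1.62]
shift mm [-103.6  100.6  208.5] turn -0.5
```

Call:
step_arm(moves="0.6 -20 25 0 -0.5; 0.6 -20 25 0 0; 0.6 -20 25 0 0; 0.6 -20 25 0 0; 0.6 -22 0 0 0")

```text
time: 13.4
position: [0.5417, -0.0154, 0.4078]
ee_rot: [0.021, 1.0, 0.0, -0.0]
contact_force: [-0.6, 0.8, -0.1]
finger_gap: 0.0566
```

Call:
step_arm(moves="0.6 0 0 20 0; 0.6 0 0 25 0; 0.6 0 0 25 0; 0.6 0 0 25 0; 0.6 0 0 0 0")

```text
time: 13.82
position: [0.5387, -0.0204, 0.3097]
ee_rot: [0.025, 1.0, -0.001, -0.003]
contact_force: [-1.1, 1.1, -0.3]
finger_gap: 0.0565
```

```bash
python3 go.py 0.543 -0.0215 0.2 86.8; python3 - <<'E'
from station import ctrl
import cv2
f=ctrl.grab_frame("wrist"); cv2.imwrite("pics/w12.png",f["img"][:,:,::-1])
f=ctrl.grab_frame("top"); a=f["img"][:,:,::-1];cv2.imwrite("pics/t12.png",cv2.resize(a[140:290,310:510],None,fx=4,fy=4,interpolation=cv2.INTER_CUBIC))
E
```

```text
t 13.82 pos [ 0.5387 -0.0204  0.3097] yang 87.17 F [-1.1  1.1 -0.3] gap 0.0565 q [-0.72  0.24  0.84  1.71 -0.18  1.28  1.68]
shift mm [ -4.9  -0.7 109.6] turn 0.4
```

View pics/w12.png

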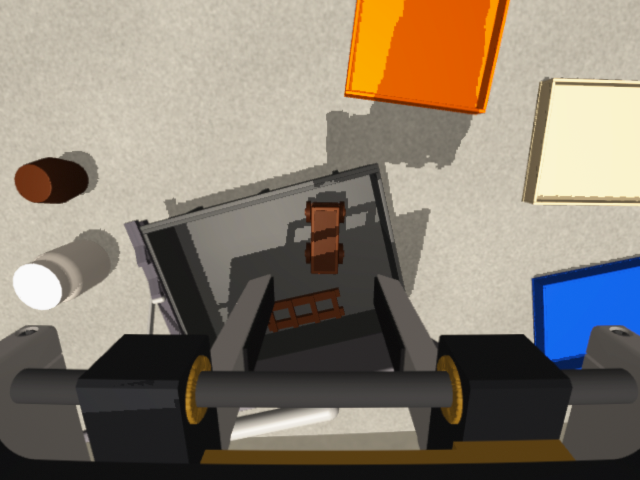

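View pics/t12.png

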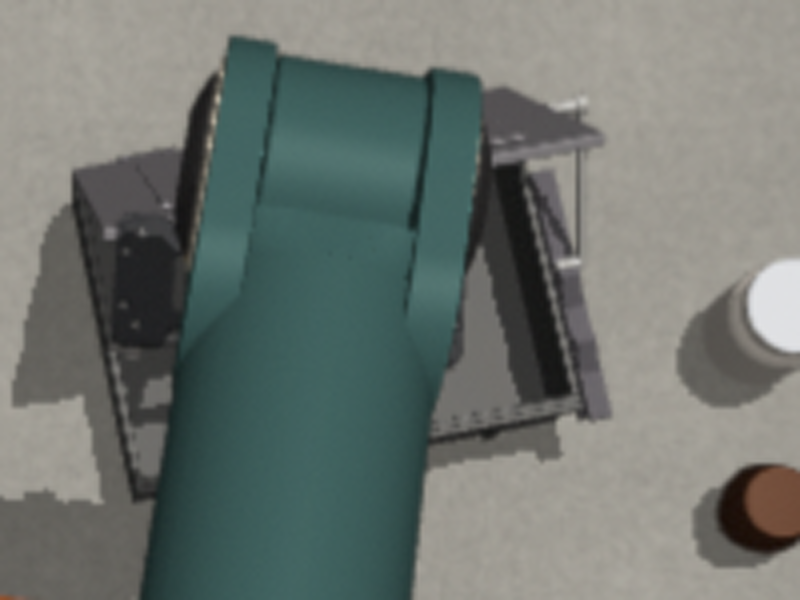

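```bash
python3 - <<'E'
from station import ctrl
from h import *
s=ctrl.read_state();w=ctrl.grab_frame("wrist");p=(s["position"],s["ee_rot"])
print(s["position"]);Q=np.array([onz(w,u,v,.065,p) for u,v in[(312,207),(338,207),(338,271),(311,273)]]);print(Q.round(3),Q.mean(0))
E
```

```text
[ 0.5403665  -0.02079171  0.3139681 ]
[[ 0.538 -0.037  0.065]
 [ 0.539 -0.004  0.065]
 [ 0.625 -0.008  0.065]
 [ 0.626 -0.044  0.065]] [ 0.58198525 -0.02310053  0.065     ]
```

Call:
step_arm(moves="0.6 0 0 0 0.4; 0.6 0 0 20 0; 0.6 0 0 20 0; 0.6 0 0 20 0; 0.6 0 0 0 0")

```text
time: 14.38
position: [0.5396, -0.0205, 0.2518]
ee_rot: [0.029, 1.0, -0.0, -0.001]
contact_force: [0.6, -0.2, -0.6]
finger_gap: 0.0564
```

```bash
python3 go.py 0.542 -0.0215 0.2 86.8
```

```text
t 14.38 pos [ 0.5396 -0.0205  0.2518] yang 86.67 F [ 0.6 -0.2 -0.6] gap 0.0564 q [-0.7   0.29  0.82  1.79 -0.23  1.16  1.71]
shift mm [-2.6 -0.9 51.8] turn -0.1
```

Call:
step_arm(moves="0.6 -3 -1 20 0; 0.6 0 0 20 0; 0.6 0 0 20 0; 0.6 0 0 20 0; 0.6 0 0 0 0")

```text
time: 14.8
position: [0.5428, -0.0216, 0.1723]
ee_rot: [0.029, 1.0, -0.0, -0.001]
contact_force: [-0.3, 1.0, -0.4]
finger_gap: 0.0565
```

```bash
python3 go.py 0.544 -0.0215 0.042 86.8; python3 - <<'E'
from station import ctrl
import cv2
f=ctrl.grab_frame("wrist"); cv2.imwrite("pics/w13.png",f["img"][:,:,::-1])
f=ctrl.grab_frame("scene"); a=f["img"][:,:,::-1];cv2.imwrite("pics/s13.png",cv2.resize(a[80:330,200:440],None,fx=2.4,fy=2.4,interpolation=cv2.INTER_CUBIC))
E
```

```text
t 14.8 pos [ 0.5428 -0.0216  0.1723] yang 86.67 F [-0.3  1.  -0.4] gap 0.0565 q [-0.64  0.39  0.78  1.87 -0.32  1.01  1.79]
shift mm [ -1.5   0.3 130.3] turn -0.1
```

View pics/w13.png

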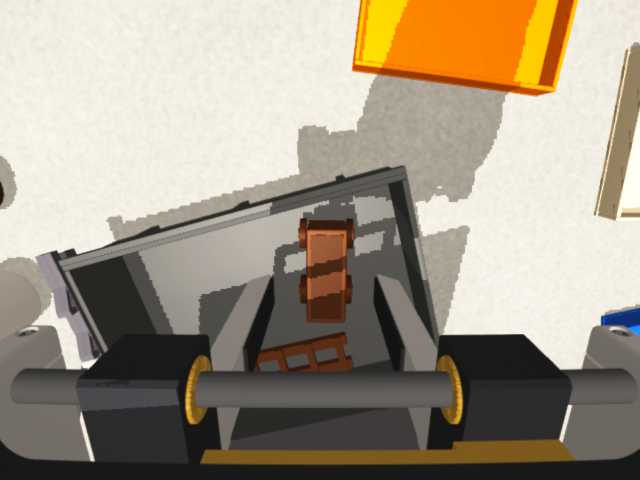

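View pics/s13.png

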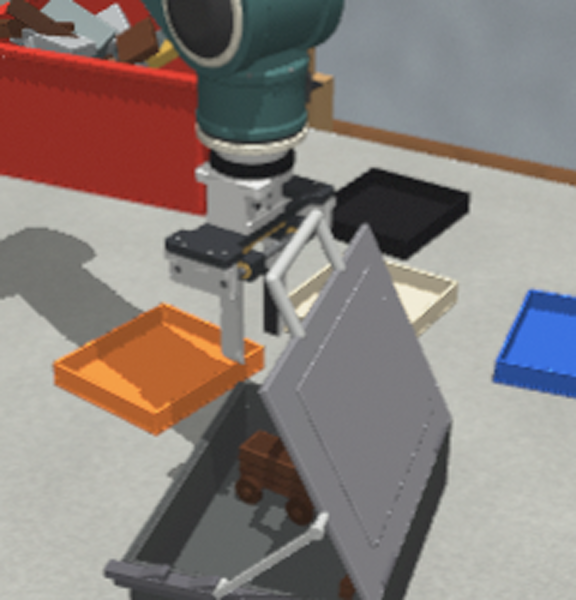

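Call:
step_arm(moves="0.6 0 0 15 0; 0.6 0 0 15 0; 0.6 0 0 15 0; 0.6 0 0 10 0; 0.6 0 0 0 0")

```text
time: 15.32
position: [0.5434, -0.0218, 0.1185]
ee_rot: [0.029, 1.0, -0.0, -0.0]
contact_force: [-0.2, -0.7, -0.3]
finger_gap: 0.0567
```

```bash
python3 go.py 0.544 -0.0215 0.042 86.8; python3 - <<'E'
from station import ctrl
import cv2
f=ctrl.grab_frame("wrist"); cv2.imwrite("pics/w14.png",f["img"][:,:,::-1])
f=ctrl.grab_frame("scene"); a=f["img"][:,:,::-1];cv2.imwrite("pics/s14.png",cv2.resize(a[80:330,200:440],None,fx=2.4,fy=2.4,interpolation=cv2.INTER_CUBIC))
E
```

```text
t 15.32 pos [ 0.5434 -0.0218  0.1185] yang 86.66 F [-0.2 -0.7 -0.3] gap 0.0567 q [-0.59  0.47  0.73  1.92 -0.39  0.91  1.84]
shift mm [-0.6  0.3 76.5] turn -0.1
```

View pics/s14.png

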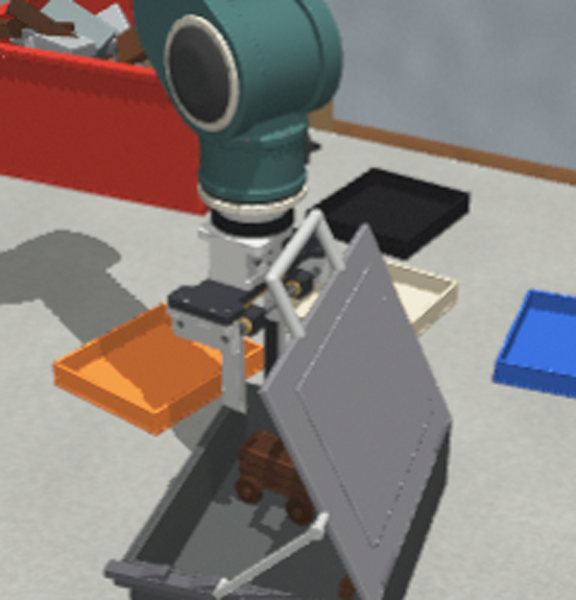

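View pics/w14.png

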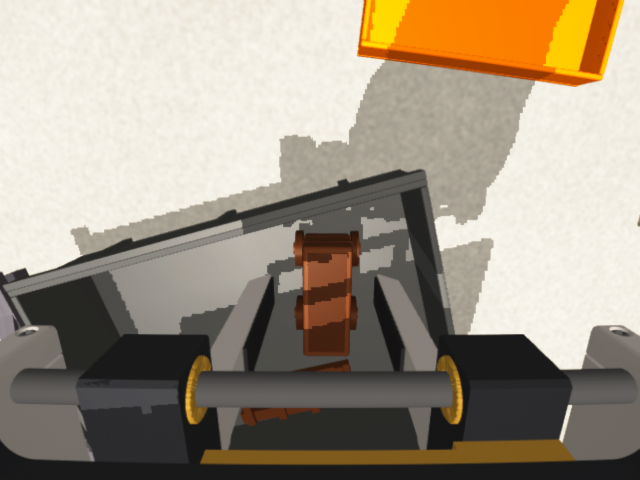

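Call:
step_arm(moves="0.6 1.5 0 5 0; 0.6 0 0 8 0; 0.6 0 0 8 0; 0.6 0 0 8 0; 0.6 0 0 0 0")

```text
time: 15.83
position: [0.541, -0.0218, 0.0878]
ee_rot: [0.029, 1.0, -0.0, -0.001]
contact_force: [-0.5, 1.2, -1.0]
finger_gap: 0.0566
```

```bash
python3 go.py 0.5425 -0.0215 0.042 86.8; python3 - <<'E'
from station import ctrl
import cv2
f=ctrl.grab_frame("scene"); a=f["img"][:,:,::-1];cv2.imwrite("pics/s15.png",cv2.resize(a[130:250,250:370],None,fx=5,fy=5,interpolation=cv2.INTER_CUBIC))
E
```

```text
t 15.83 pos [ 0.541  -0.0218  0.0878] yang 86.65 F [-0.5  1.2 -1. ] gap 0.0566 q [-0.57  0.51  0.7   1.94 -0.43  0.85  1.88]
shift mm [-1.6  0.4 45.8] turn -0.1
```

View pics/s15.png

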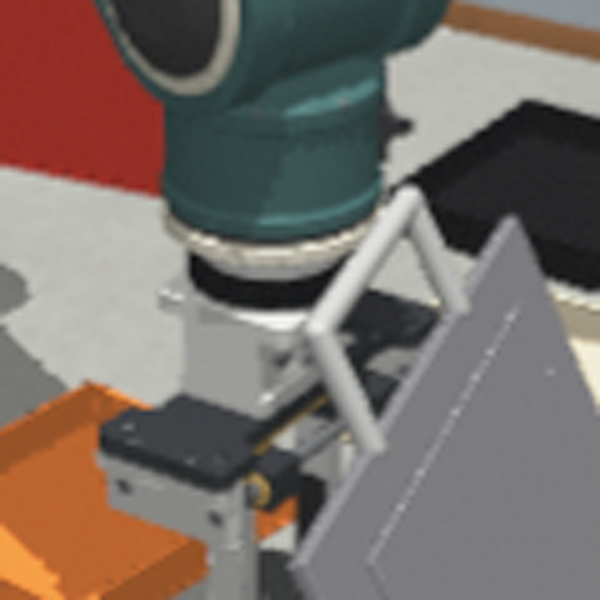

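Call:
step_arm(moves="0.6 0 0 5 0; 0.6 0 0 5 0; 0.6 0 0 5 0")

```text
time: 16.13
position: [0.5419, -0.0219, 0.0741]
ee_rot: [0.029, 1.0, -0.0, 0.0]
contact_force: [-0.2, 0.7, -0.5]
finger_gap: 0.0563
```

Call:
step_arm(moves="0.6 0 0 5 0; 0.6 0 0 5 0; 0.6 0 0 5 0; 0.6 0 0 0 0")

```text
time: 16.47
position: [0.5413, -0.0219, 0.0585]
ee_rot: [0.029, 1.0, -0.0, -0.001]
contact_force: [-0.3, 0.3, 0.3]
finger_gap: 0.0564
```

```bash
python3 go.py 0.5425 -0.0215 0.042 86.8; python3 - <<'E'
from station import ctrl
import cv2
f=ctrl.grab_frame("wrist"); cv2.imwrite("pics/w16.png",f["img"][:,:,::-1])
f=ctrl.grab_frame("scene"); a=f["img"][:,:,::-1];cv2.imwrite("pics/s16.png",cv2.resize(a[130:250,250:370],None,fx=5,fy=5,interpolation=cv2.INTER_CUBIC))
E
```

```text
t 16.47 pos [ 0.5413 -0.0219  0.0585] yang 86.65 F [-0.3  0.3  0.3] gap 0.0564 q [-0.54  0.55  0.67  1.95 -0.47  0.8   1.91]
shift mm [-1.1  0.5 16.5] turn -0.2
```

View pics/s16.png

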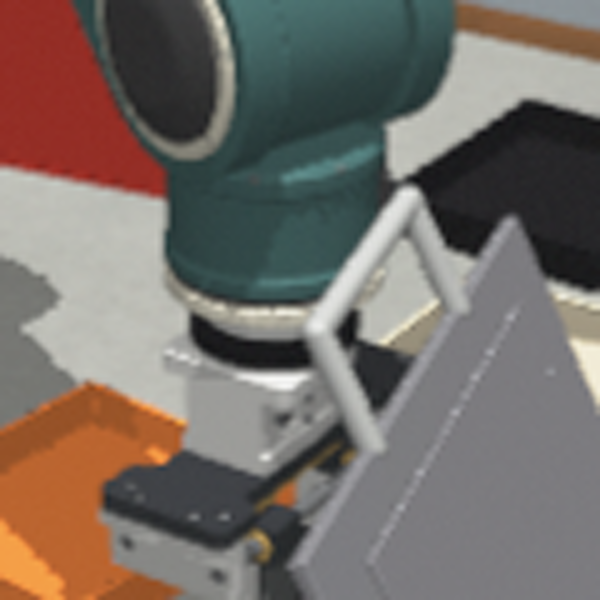

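View pics/w16.png

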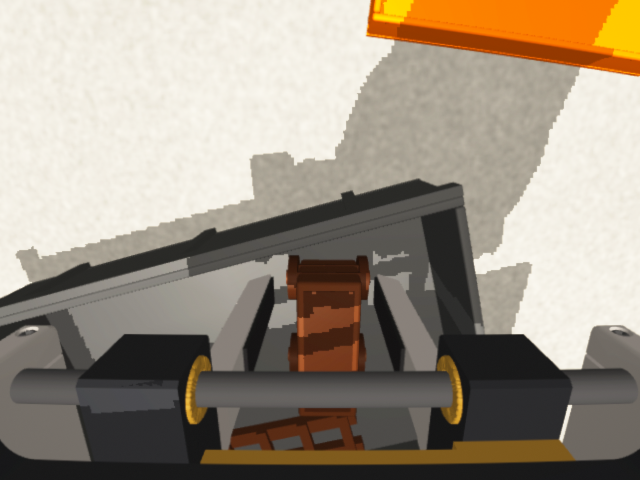

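Call:
step_arm(moves="0.6 0 0 6 0; 0.6 0 0 6 0; 0.6 0 0 4 0; 0.6 0 0 0 0")

```text
time: 16.9
position: [0.5413, -0.0219, 0.0425]
ee_rot: [0.029, 1.0, -0.0, -0.001]
contact_force: [-0.4, -0.4, 0.6]
finger_gap: 0.0567
```

Call:
step_arm(moves="0.2 0 0 0 0; 0.2 0 0 0 0; 0.2 0 0 0 0; 0.2 0 0 0 0; 0.2 0 0 0 0", newtons=40)

```text
time: 17.32
position: [0.5419, -0.0218, 0.0436]
ee_rot: [0.029, 1.0, 0.0, 0.0]
contact_force: [-0.3, -0.5, 0.5]
finger_gap: 0.0357
```

```bash
python3 go.py 0.5425 -0.0215 0.042 86.8; python3 - <<'E'
from station import ctrl
import cv2
f=ctrl.grab_frame("wrist"); cv2.imwrite("pics/w17.png",f["img"][:,:,::-1])
E
```

```text
t 17.32 pos [ 0.5419 -0.0218  0.0436] yang 86.65 F [-0.3 -0.5  0.5] gap 0.0357 q [-0.52  0.58  0.65  1.96 -0.49  0.77  1.92]
shift mm [-0.6  0.3  1.6] turn -0.1
```

View pics/w17.png

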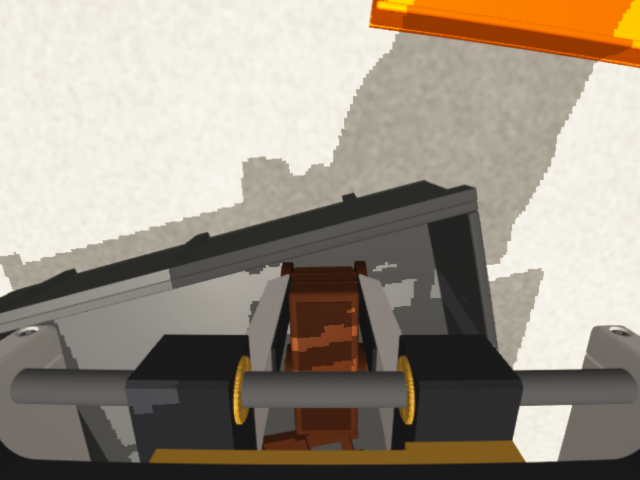

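Call:
step_arm(moves="0.2 0 0 -5 0; 0.2 0 0 -10 0; 0.2 0 0 -15 0; 0.2 0 0 -15 0; 0.2 0 0 0 0")

```text
time: 17.78
position: [0.5432, -0.0221, 0.0915]
ee_rot: [0.029, 1.0, 0.0, 0.002]
contact_force: [0.4, 0.4, -1.1]
finger_gap: 0.0359
```

```bash
python3 go.py 0.5425 -0.0215 0.16 86.8; python3 - <<'E'
from station import ctrl
import cv2
f=ctrl.grab_frame("wrist"); cv2.imwrite("pics/w18.png",f["img"][:,:,::-1])
f=ctrl.grab_frame("scene"); a=f["img"][:,:,::-1];cv2.imwrite("pics/s18.png",cv2.resize(a[180:380,200:440],None,fx=3,fy=3,interpolation=cv2.INTER_CUBIC))
E
```

```text
t 17.78 pos [ 0.5432 -0.0221  0.0915] yang 86.63 F [ 0.4  0.4 -1.1] gap 0.0359 q [-0.57  0.5   0.71  1.94 -0.43  0.85  1.88]
shift mm [  0.5   0.6 -68.5] turn -0.2
```

View pics/s18.png

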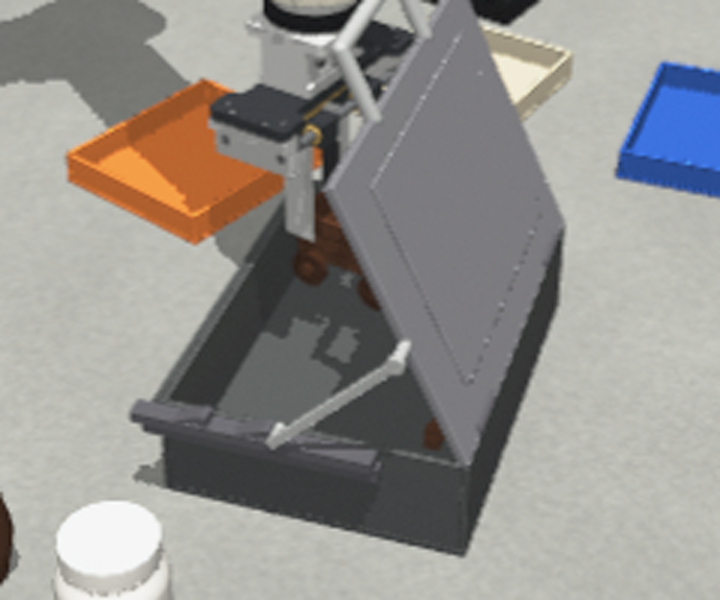

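View pics/w18.png

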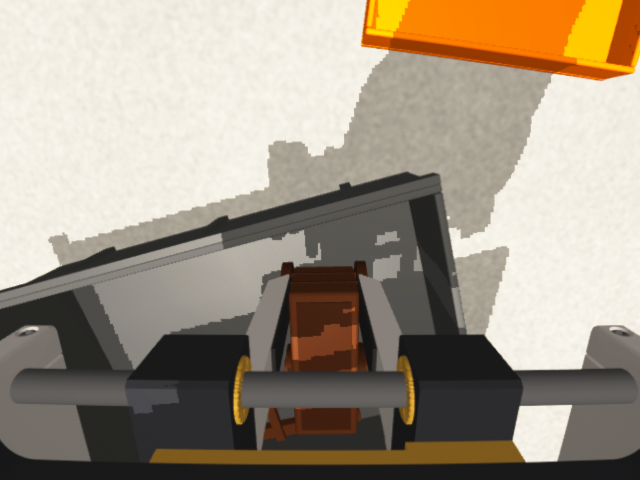

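Call:
step_arm(moves="0.2 0 0 -20 0; 0.2 0 0 -20 0; 0.2 0 0 -20 0; 0.2 10 0 -15 0; 0.2 20 0 -10 0")

```text
time: 18.3
position: [0.5128, -0.0203, 0.1742]
ee_rot: [0.029, 1.0, -0.001, 0.001]
contact_force: [-0.4, -0.8, -0.4]
finger_gap: 0.0356
```

Call:
step_arm(moves="0.2 25 0 0 0; 0.2 25 10 0 0; 0.2 10 20 0 0; 0.2 0 25 0 0; 0.2 0 25 0 0")

```text
time: 18.72
position: [0.4557, 0.0643, 0.1733]
ee_rot: [0.029, 1.0, 0.0, -0.0]
contact_force: [0.9, -0.0, -2.1]
finger_gap: 0.0356
```

```bash
python3 go.py 0.4734 0.354 0.18 86.8
```

```text
t 18.72 pos [0.4557 0.0643 0.1733] yang 86.62 F [ 0.9 -0.  -2.1] gap 0.0356 q [-0.91  0.2   0.8   2.06 -0.18  0.94  1.49]
shift mm [ -0.5 290.2  -6.4] turn -0.2
```

Call:
step_arm(moves="0.2 0 30 0 0; 0.2 0 30 0 0; 0.2 0 30 0 0; 0.2 0 30 0 0; 0.2 0 30 0 0")

```text
time: 19.13
position: [0.4649, 0.2145, 0.1729]
ee_rot: [0.029, 1.0, -0.0, -0.0]
contact_force: [0.5, 0.6, -1.1]
finger_gap: 0.036
```

Call:
step_arm(moves="0.2 5 30 0 0; 0.2 5 30 0 0; 0.2 5 30 0 0; 0.2 0 20 0 0; 0.2 0 0 0 0")

```text
time: 19.55
position: [0.4555, 0.3279, 0.1723]
ee_rot: [0.027, 1.0, -0.0, -0.0]
contact_force: [-0.1, 0.8, -0.6]
finger_gap: 0.0357
```

```bash
python3 go.py 0.4375 0.356 0.044 86.8; python3 - <<'E'
from station import ctrl
import cv2
f=ctrl.grab_frame("wrist"); cv2.imwrite("pics/w19.png",f["img"][:,:,::-1])
f=ctrl.grab_frame("scene"); a=f["img"][:,:,::-1];cv2.imwrite("pics/s19.png",cv2.resize(a[80:280,250:450],None,fx=3,fy=3,interpolation=cv2.INTER_CUBIC))
f=ctrl.grab_frame("top"); a=f["img"][:,:,::-1];cv2.imwrite("pics/t19.png",cv2.resize(a[140:340,150:350],None,fx=3,fy=3,interpolation=cv2.INTER_CUBIC))
E
```

```text
t 19.55 pos [0.4555 0.3279 0.1723] yang 86.94 F [-0.1  0.8 -0.6] gap 0.0357 q [-1.19  0.4   0.65  1.83 -0.28  1.01  1.09]
shift mm [ 19.4  27.1 128.3] turn 0.1
```

View pics/s19.png

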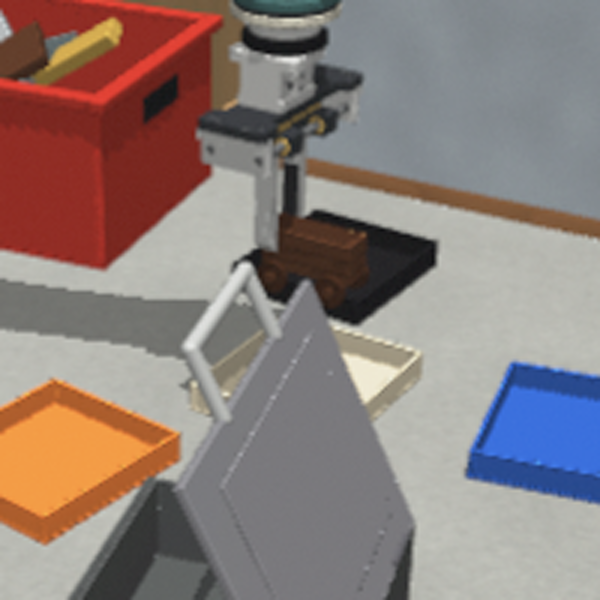

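View pics/w19.png

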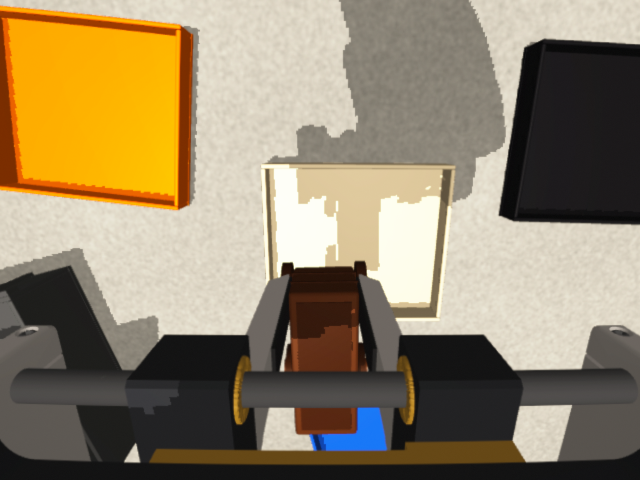

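View pics/t19.png

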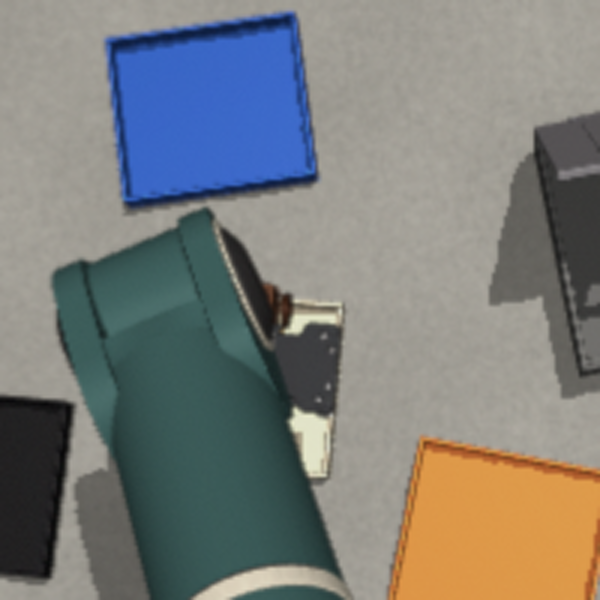

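Call:
step_arm(moves="0.2 9 14 0 0; 0.2 10 13 0 0; 0.2 0 0 20 0; 0.2 0 0 20 0; 0.2 0 0 0 0")

```text
time: 20.12
position: [0.4382, 0.3498, 0.1306]
ee_rot: [0.03, 1.0, -0.002, -0.001]
contact_force: [-0.8, -0.8, -1.6]
finger_gap: 0.0356
```

```bash
python3 go.py 0.4375 0.356 0.044 86.8
```

```text
t 20.12 pos [0.4382 0.3498 0.1306] yang 86.59 F [-0.8 -0.8 -1.6] gap 0.0356 q [-1.22  0.45  0.62  1.86 -0.32  0.94  1.06]
shift mm [ 0.8  6.4 86.5] turn -0.2
```

Call:
step_arm(moves="0.2 0 3 20 0; 0.2 0 3 20 0; 0.2 0 0 20 0; 0.2 0 0 15 0; 0.2 0 0 0 0")

```text
time: 20.53
position: [0.4392, 0.356, 0.0568]
ee_rot: [0.03, 1.0, -0.001, -0.001]
contact_force: [-1.0, 1.1, -1.0]
finger_gap: 0.0357
```

```bash
python3 go.py 0.4375 0.356 0.043 86.8;python3 - <<'E'
from station import ctrl
import cv2
f=ctrl.grab_frame("wrist"); cv2.imwrite("pics/w20.png",f["img"][:,:,::-1])
E
```

```text
t 20.53 pos [0.4392 0.356  0.0568] yang 86.57 F [-1.   1.1 -1. ] gap 0.0357 q [-1.17  0.56  0.56  1.89 -0.4   0.8   1.12]
shift mm [ 1.7 -0.1 13.8] turn -0.2
```

View pics/w20.png

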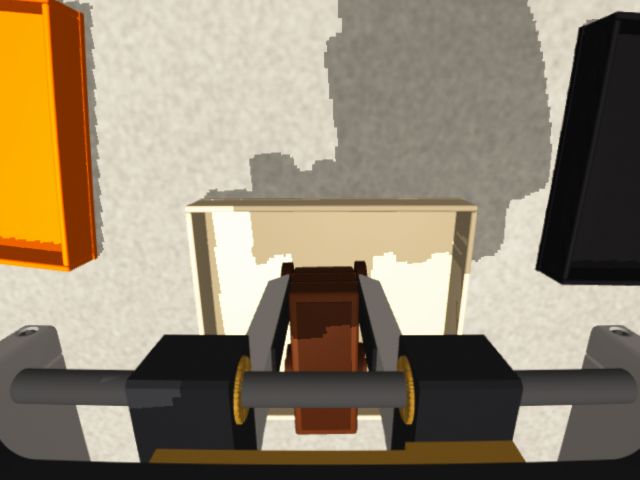

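Call:
step_arm(moves="0.2 0 0 5 0; 0.2 0 0 4 0; 0.2 0 0 2 0; 0.2 0 0 0 0")

```text
time: 20.92
position: [0.4399, 0.3578, 0.0476]
ee_rot: [0.029, 1.0, 0.0, 0.0]
contact_force: [-0.1, 0.3, -1.6]
finger_gap: 0.0358
```

Call:
step_arm(moves="0.2 0 0 1.5 0; 0.2 0 0 0 0")

```text
time: 21.08
position: [0.4399, 0.3578, 0.0461]
ee_rot: [0.029, 1.0, 0.0, 0.0]
contact_force: [0.8, 0.1, -2.4]
finger_gap: 0.0358
```

Call:
step_arm(moves="0.2 0 0 1.5 0; 0.2 0 0 0 0")

```text
time: 21.25
position: [0.4398, 0.3577, 0.0444]
ee_rot: [0.029, 1.0, -0.0, -0.0]
contact_force: [-1.2, -0.1, -1.9]
finger_gap: 0.0356
```

Call:
step_arm(moves="0.2 0 0 1 0; 0.2 0 0 0 0")

```text
time: 21.42
position: [0.4398, 0.3577, 0.0433]
ee_rot: [0.029, 1.0, -0.0, -0.0]
contact_force: [0.8, 0.6, -2.8]
finger_gap: 0.036
```

Call:
step_arm(moves="0.2 0 0 1 0; 0.2 0 0 0 0")

```text
time: 21.58
position: [0.4399, 0.3578, 0.0426]
ee_rot: [0.029, 1.0, 0.0, -0.0]
contact_force: [-1.0, -0.8, 3.3]
finger_gap: 0.0357
```

Call:
step_arm(moves="0.2 0 0 1 0; 0.2 0 0 0 0")

```text
time: 21.75
position: [0.4399, 0.3579, 0.0423]
ee_rot: [0.029, 1.0, 0.0, -0.0]
contact_force: [-7.8, -4.2, 19.9]
finger_gap: 0.0357
```

Call:
step_arm(moves="0.2 0 0 -0.7 0; 0.2 0 0 0 0; 0.5 0 0 0 0; 0.5 0 0 0 0; 0.5 0 0 0 0")

```text
time: 22.17
position: [0.4399, 0.3577, 0.042]
ee_rot: [0.029, 1.0, -0.0, 0.0]
contact_force: [0.4, -0.3, -0.4]
finger_gap: 0.0467
```

Call:
step_arm(moves="0.6 0 0 0 0; 0.6 0 0 0 0; 0.6 0 0 0 0")

```text
time: 22.42
position: [0.4399, 0.3577, 0.0421]
ee_rot: [0.029, 1.0, -0.0, 0.0]
contact_force: [-0.8, 0.3, -0.2]
finger_gap: 0.0562
```

```bash
python3 go.py 0.4375 0.356 0.043 86.8;python3 - <<'E'
from station import ctrl
import cv2
f=ctrl.grab_frame("wrist"); cv2.imwrite("pics/w21.png",f["img"][:,:,::-1])
E
```

```text
t 22.42 pos [0.4399 0.3577 0.0421] yang 86.65 F [-0.8  0.3 -0.2] gap 0.0562 q [-1.16  0.59  0.54  1.9  -0.42  0.77  1.13]
shift mm [ 2.3 -1.8 -0.9] turn -0.2
```

View pics/w21.png

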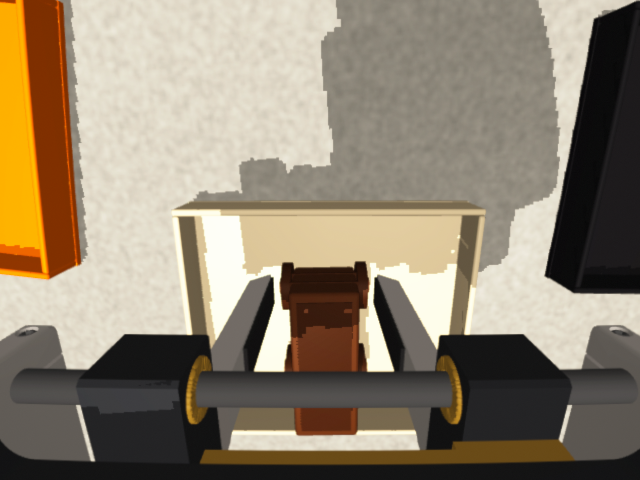

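Released on the floor of the tray, centred between the open fingers. Lift away.

Call:
step_arm(moves="0.6 0 0 -8 0; 0.6 0 0 -20 0; 0.6 0 0 -30 0; 0.6 0 0 -30 0; 0.6 0 0 -30 0")

```text
time: 22.88
position: [0.4398, 0.3573, 0.162]
ee_rot: [0.029, 1.0, -0.0, 0.0]
contact_force: [-0.5, -0.4, 0.5]
finger_gap: 0.0562
```

Call:
step_arm(moves="0.6 20 0 -20 0; 0.6 20 0 -20 0; 0.6 15 0 -10 0; 0.6 0 0 0 0; 0.6 0 0 0 0")

```text
time: 23.3
position: [0.3846, 0.3615, 0.2111]
ee_rot: [0.029, 1.0, 0.001, 0.0]
contact_force: [-0.5, 0.3, -0.4]
finger_gap: 0.0564
```

```bash
python3 go.py 0.4375 0.356 0.043 86.8;python3 - <<'E'
from station import ctrl
import cv2
f=ctrl.grab_frame("wrist"); cv2.imwrite("pics/w22.png",f["img"][:,:,::-1])
f=ctrl.grab_frame("scene"); cv2.imwrite("pics/s22.png",f["img"][:,:,::-1])
E
```

```text
t 23.3 pos [0.3846 0.3615 0.2111] yang 86.72 F [-0.5  0.3 -0.4] gap 0.0564 q [-1.37  0.28  0.67  1.87 -0.2   1.06  0.89]
shift mm [-53.1  -2.7 168.1] turn -0.1
```

View pics/w22.png

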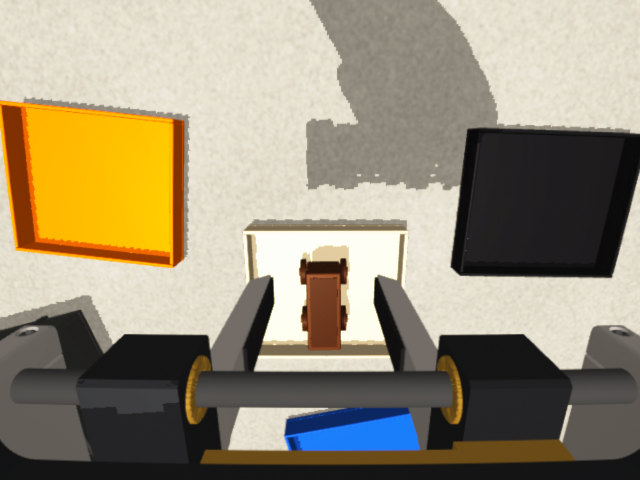

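View pics/s22.png

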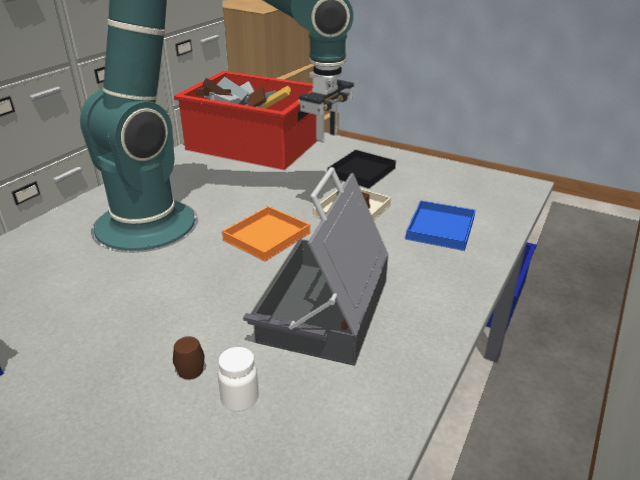

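```bash
python3 - <<'E'
from station import ctrl
from h import *
s=ctrl.read_state();w=ctrl.grab_frame("wrist");p=(s["position"],s["ee_rot"])
Q=np.array([onz(w,u,v,.064,p) for u,v in[(308,277),(340,277),(340,349),(308,349)]]);print(Q.round(3),Q.mean(0))
T=np.array([onz(w,u,v,.03,p) for u,v in[(246,230),(406,229)]]);print(T)
print(s["contact_force"],ctrl.hand_in())
E
```

```text
[[0.436 0.34  0.064]
 [0.437 0.373 0.064]
 [0.521 0.369 0.064]
 [0.519 0.334 0.064]] [0.47824271 0.35421896 0.064     ]
[[0.39102439 0.27510117 0.03      ]
 [0.40004622 0.44724253 0.03      ]]
the job is handed in; nothing more can be done
[-0.23216557  0.28773913  0.30494069] None
```

I lifted the lid by its handle to about 1.35 rad, past the upper tooth. Then I eased it down in small steps until the stay took it at about 1.12 rad, with 15 N on the hand, and let go. I gripped the wagon near its front end to stay clear of the handle, set it on its wheels in the beige tray, released it, backed off and handed in at about 23 s.

**Last checks:**
- **Lid:** the last scene picture shows it still propped, with the stay foot behind the upper tooth.
- **Wagon:** it is upright and appears flat in the tray, measured at (0.478, 0.354) against the tray centre at (0.473, 0.354), so about 5 mm off.
- **Bystanders:** the barrel and jar look unmoved in the scene picture. The panel looked undisturbed in the last views of it, but its position was not measured again, and most of it is hidden in the final picture.
- **Hand:** it is clear of everything, and the contact force reads near zero.

**Disagreement:** the two camera estimates of the wagon's place in the bin differed by about 4 mm in x. I used a value between them, and it did not affect the grasp. No check failed, and `hand_in` gave no verdict.

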